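# Take the vial out from under the hood sash

## Robot

A 7-joint arm with a two-finger parallel gripper is mounted at the origin on a cart in front of the work surface, level with it; the furniture and walls round the work are solid. World frame = base frame: x ahead of the robot, y to its left, z up, the work surface at z = 0. Lengths are in m, angles in rad, forces in N, time in s.
With the tool pointing down it reaches from about 0.4 to 0.85 m from the base axis. Payload 10.4 kg.
Tool frame: the origin (TCP) lies at the very end of the fingers, on their centre line; the grasp point (between the pads) lies r.hold_point_z behind it (r.hold_point_z is the distance from the TCP to the grasp point, in m); z points along the fingers, y is the direction in which the jaws open and shut (so a half turn about z gives the same grasp; the last joint's range is limited). The gripper opens to 87 mm and grips with 3 to 60 N. Pads are 19 mm wide; open, the fingers measure 117 mm over their backs; the gripper's body (75 mm by 190 mm) begins 51 mm behind the grasp point.
Start: joints at [-1.167, 0.332, -0.065, 1.46, 0.022, 1.35, -0.088], TCP at [0.259, 0.569, 0.193] pointing down, gripper open.
Joint ranges: [-2.6, 2.6], [-0.5, 2.12], [-1.47, 1.34], [0.16, 2.42], [-1.27, 4.41], [0.06, 2.06], [-2.6, 2.6]. Speed limits (rad/s): [2.22, 2.22, 2.79, 2.79, 3.14, 3.14, 3.14].

## Interface

Orientations are given as a unit quaternion [x, y, z, w].
In Python, from bench import r gives the robot as it stands.
- The arm moves only by the tool send_rows, never from a script. Its argument "commands" is a list of rows, each a list of 7 numbers: the shift along the world's x, y, z normalised to -1 to 1, where 1 is 0.03 m, then the turn, a rotation vector about the world's x, y, z normalised to -1 to 1, where 1 is 5 degrees, then the gripper command: -1 is fully open, 1 is shut, values between are in proportion. In form: [[tx, ty, tz, ax, ay, az, jaw], ...]. A call has 1 to 10 rows; each row shifts and turns the pose as measured when the row begins; what a row does not reach is not made up. A row lasts 1/12 s, in which the tool goes at most 41.7 mm and 7.16 degrees, less where a joint would pass 70% of its speed; a pose out of reach is approached as far as the arm can. A call with a number of a shift or a turn outside -1 to 1 is refused whole. A call with a gripper value outside its range is refused whole. The fingers move at their own pace and stop on an object; "grip_force" is the grip in N (left out, the last holds). Time passes only in rows, so rows that do not move let the fingers close. It gives the time, the measured TCP pose, the force and the opening at its end, in the units of the state.
- r.read_state(): the state, without advancing time (a new reading comes with each control period).
- r.camera(name): name is "side" or "top" or "wrist"; returns the picture (384x512x3 uint8, blue, green, red); there is no depth.
- r.calibration(name): a dict with "K" (3x3 intrinsics, pixels), "R" (3x3) and "t" (3): a world point X has camera coordinates R X + t; the wrist camera has in their place "mount" (4x4, takes a point from camera to tool coordinates, whose origin is the TCP and whose axes are the flange's). Camera axes: x right, y down, z forward; pixel columns grow to the right and rows downward; lengths in m; the calibration is good to about 2 mm. A picture is of the moment at which its call begins: read the wrist's pose just before it. calibration takes no time and is no camera call.
- r.close_job(): hands the job in, once; it reports no verdict.
The state is a dict: "time": time; "joint_positions": joint angles; "joint_vel": joint speeds; "joint_torque": joint torques, N m; "ee_pos": TCP position; "eef_rot": TCP orientation; "ft_force": force on the tool from outside, world axes, zero at the start; "torque": the same for the moment, N m; "width": finger opening in m.
Only numpy, scipy, OpenCV 4.12 (cv2) and the standard library are available. Lean on these libraries where they do the work, as an engineer would, in place of code of your own. Each camera call takes 0.05 s, during which the arm holds its last target.

## Task

Lift the sloping front sash of the bench hood by its bar handle until it stays up on its own and let go of it. Then reach in under the raised sash, take out the small stoppered vial that stands inside the hood and set it down upright in the empty steel tray (set it down, do not drop it). Leave the sash up and leave the dishes and bottles in the hood where they are.

Things in the scene. Friction and masses are not known exactly. Their poses are not given: they have to be found in the camera images.
- hood: bench hood, 360 wide (y), 275 deep (x), 275 high, fixed, clear front and cheeks. Origin: middle of the front edge of its underside; x points into the hood, y to its left, z up. A sill 30 high runs along the front edge; from its top the front slopes back and up at 45 degrees between rails at y = +-180: below the sash, above it a fixed clear pane. Grey floor, 4 thick.
- sash (a joint): travel of the clear sash (172 long, 0.35 kg) up the 45 degree slope in m: 0 shut with its lower edge on the sill, 0.16 fully up. Its drag grows with height: let go below about 0.07 it slides down shut, from about 0.08 up it stays where it is left. Raising it takes about 3 to 7 N, along the slope.
- sash_handle (a point): middle of the sash's handle, a straight steel bar 12 thick and 120 long along the hood's y, on two end posts, its axis 45 out from the slope, 20 up from the sash's lower edge. Shut, it lies 18 in front of the hood's front edge and 76 above the worktop; per 100 of sash travel it moves 71 along the hood's x and 71 up.
- vial_center (a point): centre, half-way up, of the stoppered vial in the hood, the only one there: upright, 23 across, 40 high (glass 23 across up to 26, then the cap, 21), 14 to 26 g. z is its upright axis. It stands on the hood floor 60 to 70 behind the front edge, in a row with two round dishes, in any order, centres about 85 apart.
- tray: empty shallow steel tray, fixed, 100 (its x) by 140 (its y), rim 14 high, walls and floor 3 thick. Origin: centre of its underside on the worktop, to the left of the hood.
- dish_center (a point): centre of one of two round dishes in the hood's front row, 59 across, 15 high; two bottles, 43 across and 82 high, stand about 185 behind the front edge
- dish_b_center (a point): centre of the other round dish, 59 across, 15 high

How it is judged:
By the outcome, as a careful person would: the job done as asked, in the order asked, and still so for the second after the job is handed in, with the robot touching nothing.
It also fails if it takes over 54 s, if anything falls off the work surface, if the arm or the gripper's body presses on something with over 40 N, if the wrist force passes 120 N, or if a joint passes its speed limit or range.

## Working session

There is one attempt and no reset: what is moved stays moved. The work goes in short steps, Python scripts to look and compute and a tool call to move; the robot and the scene stay as the last step left them, time stands still between calls to the robot, and variables do not carry over. Pictures are saved under pics/ and viewed, and the job is handed in when it is done.

Besides the shell and the picture viewer there is one more tool, called after "Emit:" as a command line: name --pt "numbers of a row" for each row, then --argument value for the rest. send_rows: Moves the arm, as the interface text tells. Scaled input: -1 to 1 covers 0.03 m each way for a shift and 5 degrees each way for a turn. Its arguments: {"type":"object","properties":{"commands":{"type":"array"},"grip_force":{"type":"number"}},"required":["commands"]}

```bash
mkdir -p pics; ls
python3 - <<'E'
from bench import r
import cv2
s=r.read_state();print(s, r.hold_point_z)
for n in ("side","top","wrist"):
    im=r.camera(n);cv2.imwrite(f"pics/{n}0.png",im);print(n,r.calibration(n))
E
```

```text
pics
{'time': 0.0, 'joint_positions': array([-1.16660609,  0.33285887, -0.06468026,  1.46097552,  0.02162863,
        1.34990556, -0.08848551]), 'joint_vel': array([ 0.00194284, -0.00119921,  0.00323588, -0.00052207,  0.00021282,
        0.00103038,  0.00270038]), 'joint_torque': array([-6.16889301e-04, -6.23237014e+01,  2.43045663e-02, -3.89903784e+01,
       -6.13957574e-02,  3.97905672e-02,  1.43530228e-04]), 'ee_pos': array([0.25856365, 0.56851733, 0.19264573]), 'eef_rot': array([ 2.11767519e-01,  9.77319800e-01, -7.18296711e-04, -1.02648598e-04]), 'ft_force': array([ 0.30385667, -0.68249656, -0.10053124]), 'torque': array([-0.0791363 ,  0.02830221, -0.0070684 ]), 'width': 0.08720529444791351} 0.0187
side {'K': array([[354.40764962,   0.        , 257.18926106],
       [  0.        , 354.40764962, 194.98086881],
       [  0.        ,   0.        ,   1.        ]]), 'R': array([[-0.97816541, -0.20728863,  0.01496175],
       [-0.18250044,  0.82228842, -0.53901331],
       [ 0.09942846, -0.5299747 , -0.84216435]]), 't': array([0.60271109, 0.1279312 , 0.90577509])}
top {'K': array([[3
[... 200 characters left out ...]
7935e-02],
       [-9.92420337e-01,  6.48990403e-04, -1.22887975e-01],
       [ 1.22850486e-01,  3.04962158e-02, -9.91956521e-01]]), 't': array([0.02646261, 0.61473782, 0.84163506])}
wrist {'K': array([[281.44747066,   0.        , 261.10524684],
       [  0.        , 281.44747066, 193.11731936],
       [  0.        ,   0.        ,   1.        ]]), 'mount': array([[ 1.04909386e-03, -9.70414162e-01, -2.41444099e-01,
         6.44118733e-02],
       [ 9.99999447e-01,  1.03549381e-03,  1.83211895e-04,
         1.07363715e-03],
       [ 7.22224517e-05, -2.41444158e-01,  9.70414712e-01,
        -1.90976695e-01],
       [ 0.00000000e+00,  0.00000000e+00,  0.00000000e+00,
         1.00000000e+00]])}
```

View pics/side0.png

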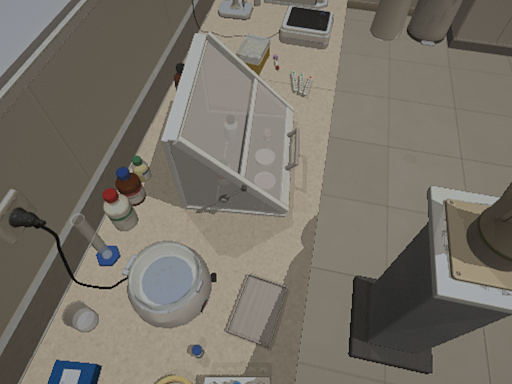

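View pics/top0.png

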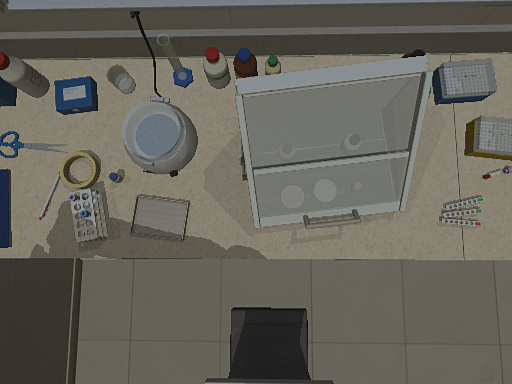

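View pics/wrist0.png

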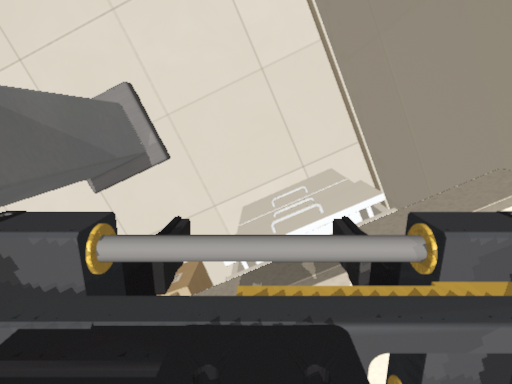

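```bash
cat > h.py <<'E'
from bench import r
import numpy as np, cv2
from scipy.spatial.transform import Rotation as Ro
def cam(n,s=None):
    c=r.calibration(n)
    if n!="wrist": return c["K"],c["R"],c["t"]
    s=s or r.read_state()
    T=np.eye(4);T[:3,:3]=Ro.from_quat(s["eef_rot"]).as_matrix();T[:3,3]=s["ee_pos"]
    M=np.linalg.inv(T@c["mount"]);return c["K"],M[:3,:3],M[:3,3]
def proj(n,X,s=None):
    K,R,t=cam(n,s);p=K@(R@np.array(X)+t);return p[:2]/p[2]
def ray(n,uv,s=None):
    K,R,t=cam(n,s);d=R.T@np.linalg.solve(K,[uv[0],uv[1],1]);return -R.T@t,d
def plane(n,uv,z,s=None):
    o,d=ray(n,uv,s);return o+d*(z-o[2])/d[2]
def tri(a,ua,b,ub,s=None):
    A=[];B=[]
    for n,u in((a,ua),(b,ub)):
        o,d=ray(n,u,s);d/=np.linalg.norm(d);P=np.eye(3)-np.outer(d,d);A.append(P);B.append(P@o)
    x=np.linalg.solve(sum(A),sum(B));return x
E
python3 - <<'E'
from h import *
a=cv2.imread("pics/top0.png");b=cv2.imread("pics/side0.png")
cv2.imwrite("pics/t1.png",cv2.resize(a[130:240,235:435],None,fx=4,fy=4,interpolation=2)[:, :800])
cv2.imwrite("pics/t2.png",cv2.resize(a[180:250,110:210],None,fx=6,fy=6,interpolation=2))
cv2.imwrite("pics/s1.png",cv2.resize(b[80:230,160:310],None,fx=4,fy=4,interpolation=2))
cv2.imwrite("pics/s2.png",cv2.resize(b[260:360,210:310],None,fx=6,fy=6,interpolation=2))
print(proj("top",[0.259,.569,.193]),proj("side",[0.259,.569,.193]))
E
```

```text
[-16.31354703 361.00223566] [434.84024615 532.01241521]
```

View pics/t1.png

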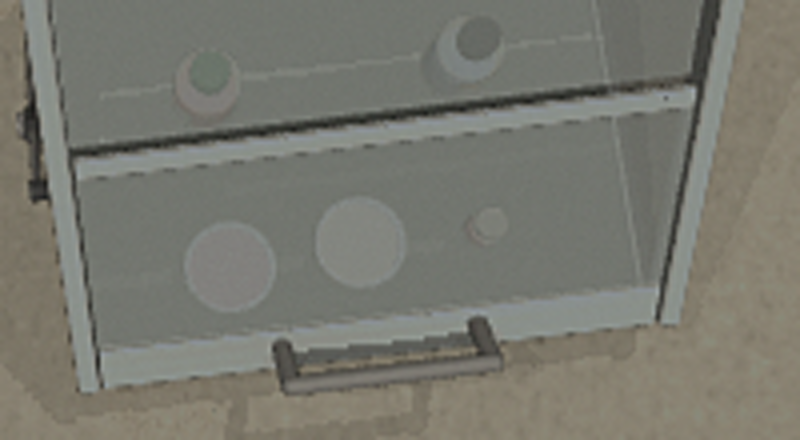

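View pics/t2.png

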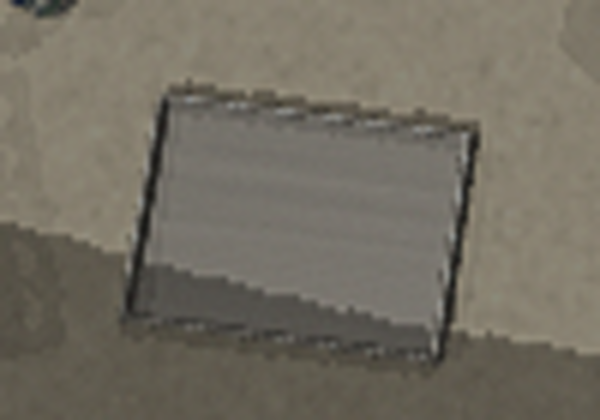

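View pics/s1.png

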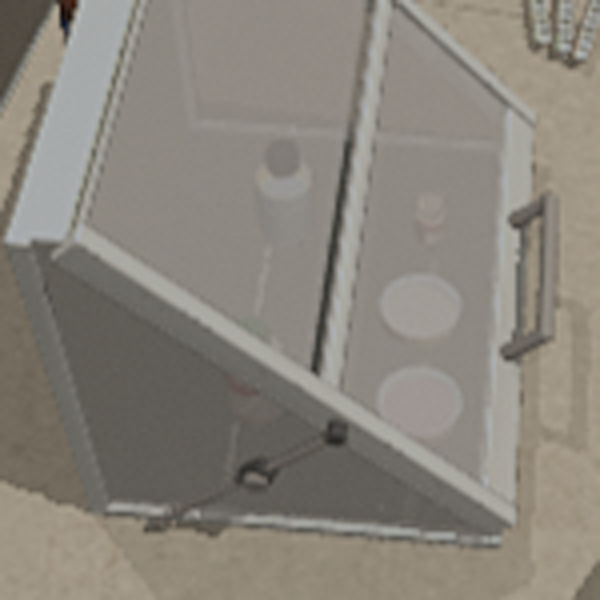

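View pics/s2.png

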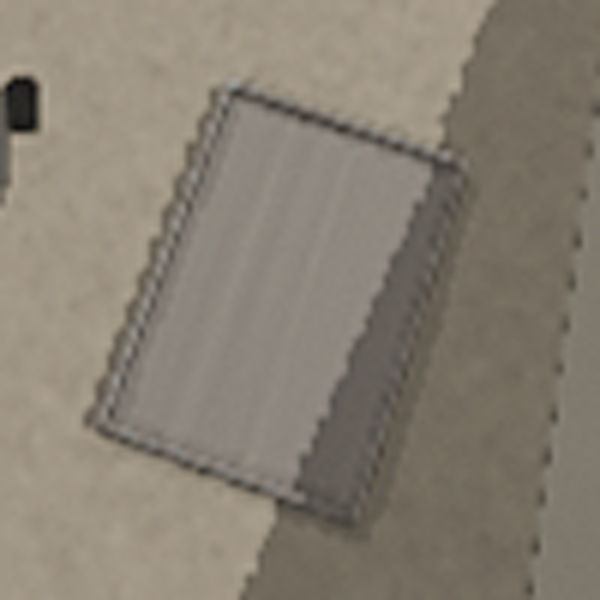

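Run:
```python
from h import *
np.set_printoptions(precision=4,suppress=True)
T=lambda x,y:(x/4+235,y/4+130)
S=lambda x,y:(x/4+160,y/4+80)
L=tri("top",T(288,384),"side",S(546,340));R_=tri("top",T(499,361),"side",S(551,199));print("handle",L,R_)
L=plane("top",T(288,383),.076);R_=plane("top",T(499,360),.076);print("handle z",L,R_,np.linalg.norm(L-R_),(L+R_)/2)
d=R_-L;print("yaw of -y axis",np.degrees(np.arctan2(d[0],-d[1])))
for nm,a,z in(("hoodL",(82,388),.03),("hoodR",(676,322),.03),("dish1",(230,266),.019),("dish2",(361,242),.019),("cap",(492,223),.044),("bottleL",(210,71),.086),("bottleR",(478,39),.086)):
    print(nm,plane("top",T(*a),z))
for nm,a,z in(("dish1",(420,401),.019),("dish2",(421,305),.019),("cap",(431,201),.044),("hoodL base",(500,543),0)):
    print(nm,"side",plane("side",S(*a),z))
print("vial tri",tri("top",T(492,223),"side",S(431,201)))
c=[plane("top",(x/6+110,y/6+180),.014) for x,y in((165,92),(474,128),(440,358),(126,318))];print(np.array(c),np.mean(c,0))
c=[plane("side",(x/6+210,y/6+260),.014) for x,y in((225,90),(463,165),(358,522),(95,422))];print(np.array(c),np.mean(c,0))
```

```text
handle [ 0.531  -0.0922  0.067 ] [ 0.5456 -0.2175  0.0688]
handle z [ 0.5334 -0.0913  0.076 ] [ 0.5472 -0.2157  0.076 ] 0.1251216995157063 [ 0.5403 -0.1535  0.076 ]
yaw of -y axis 6.333226629145845
hoodL [0.5315 0.0324 0.03  ]
hoodR [ 0.5733 -0.3377  0.03  ]
dish1 [ 0.6098 -0.0617  0.019 ]
dish2 [ 0.6252 -0.1454  0.019 ]
cap [ 0.6337 -0.2224  0.044 ]
bottleL [ 0.7203 -0.0461  0.086 ]
bottleR [ 0.7392 -0.2068  0.086 ]
dish1 side [ 0.6067 -0.0581  0.019 ]
dish2 side [ 0.6225 -0.1414  0.019 ]
cap side [ 0.6314 -0.2193  0.044 ]
hoodL base side [0.5341 0.0302 0.    ]
vial tri [ 0.6332 -0.2235  0.0397]
[[0.6136 0.3415 0.014 ]
 [0.5979 0.2058 0.014 ]
 [0.4993 0.2177 0.014 ]
 [0.5159 0.354  0.014 ]] [0.5566 0.2798 0.014 ]
[[0.5941 0.2157 0.014 ]
 [0.4973 0.2255 0.014 ]
 [0.5128 0.3606 0.014 ]
 [0.6125 0.3475 0.014 ]] [0.5542 0.2874 0.014 ]
```

```bash
cat >> h.py <<'E'
np.set_printoptions(precision=4,suppress=True)
def tilt(az,th,kind):
    """tool z tilted th from down toward azimuth az; kind A: jaws in vertical plane (x=left); B: jaws horizontal, tool x up/forward"""
    f=np.array([np.cos(np.radians(az)),np.sin(np.radians(az)),0]);u=np.array([0,0,1.])
    t=np.radians(th);z=np.sin(t)*f-np.cos(t)*u;v=np.cos(t)*f+np.sin(t)*u
    if kind=="A": y=v;x=np.cross(y,z)
    else: x=v;y=np.cross(z,x)
    return np.c_[x,y,z]
def plan(P,R,back=0.,s=None):
    """P = target grasp point; back: retreat along tool z"""
    s=s or r.read_state();P=np.array(P)+R[:,2]*(r.hold_point_z-back)
    dp=P-s["ee_pos"];rv=(Ro.from_matrix(R)*Ro.from_quat(s["eef_rot"]).inv()).as_rotvec()
    n=np.degrees(np.linalg.norm(rv))/5
    print("t",s["time"],"tcp",s["ee_pos"],"->",P,"d/30mm",dp/.03,"rot/5deg",np.degrees(rv)/5,"n",np.abs(dp/.03).max(),n,"j",s["joint_positions"],"F",s["ft_force"],"w",s["width"])
E
python3 - <<'E'
from h import *
plan([.46,.2,.24],tilt(6.3,0,"A"))
E
```

```text
t 0.15 tcp [0.2586 0.5686 0.1928] -> [0.46   0.2    0.2213] d/30mm [  6.7129 -12.2882   0.9486] rot/5deg [  0.008   -0.0097 -11.8489] n 12.288171689696954 11.848894422611696 j [-1.1666  0.3327 -0.0647  1.4607  0.0216  1.3499 -0.0885] F [-0.0626  0.3821 -0.4151] w 0.08697350692764876
```

Emit:
send_rows --pt "0.3 -0.5 0.1 0 0 -0.5 -0.3" --pt "0.5 -0.9 0.1 0 0 -0.85 -0.3" --pt "0.5 -0.9 0.1 0 0 -0.85 -0.3" --pt "0.5 -0.9 0.1 0 0 -0.85 -0.3" --pt "0.5 -0.9 0.1 0 0 -0.85 -0.3" --pt "0.5 -0.9 0.1 0 0 -0.85 -0.3" --pt "0.5 -0.9 0.1 0 0 -0.85 -0.3" --pt "0.5 -0.9 0.1 0 0 -0.85 -0.3" --pt "0.5 -0.9 0.1 0 0 -0.85 -0.3" --pt "0.5 -0.9 0.1 0 0 -0.85 -0.3"

```text
time: 0.98
ee_pos: [0.402, 0.2967, 0.2206]
eef_rot: [0.553, 0.833, -0.002, -0.003]
ft_force: [1.0, 0.6, 0.1]
width: 0.0567
```

Run:
```python
from h import *
plan([.540,-.154,.075],tilt(6.3,30,"A"),.07)
```

```text
t 0.9833 tcp [0.402  0.2967 0.2206] -> [ 0.5145 -0.1568  0.1194] d/30mm [  3.751  -15.1185  -3.3717] rot/5deg [ 1.4922 -5.9139 -3.2398] n 15.118529764727912 6.906343490631701 j [-0.895   0.0397  0.1777  1.7478 -0.0131  1.36   -0.3162] F [1.0165 0.6134 0.0751] w 0.05669638701255807
```

Emit:
send_rows --pt "0.2 -0.9 0 0 0 -0.4 -0.3" --pt "0.2 -0.9 0 0 0 -0.4 -0.3" --pt "0.2 -0.9 0 0.2 -0.6 -0.4 -0.3" --pt "0.2 -0.9 0 0.2 -0.6 -0.4 -0.3" --pt "0.2 -0.9 0 0.2 -0.6 -0.4 -0.3" --pt "0.2 -0.9 0 0.2 -0.6 -0.4 -0.3" --pt "0.2 -0.9 0 0.2 -0.6 -0.4 -0.3" --pt "0.2 -0.9 0 0.2 -0.6 -0.4 -0.3" --pt "0.2 -0.9 0 0.2 -0.6 0 -0.3" --pt "0.2 -0.9 0 0.2 -0.6 0 -0.3"

```text
time: 1.82
ee_pos: [0.4655, 0.0049, 0.2201]
eef_rot: [0.664, 0.713, 0.189, 0.122]
ft_force: [1.7, -0.7, -0.1]
width: 0.0565
```

Run:
```python
from h import *
plan([.540,-.154,.075],tilt(6.3,30,"A"),.07)
```

```text
t 1.8167 tcp [0.4655 0.0049 0.2201] -> [ 0.5145 -0.1568  0.1194] d/30mm [ 1.6324 -5.3903 -3.355 ] rot/5deg [-0.7921 -0.9558  0.2013] n 5.390268628436108 1.2576323703180858 j [-0.5697 -0.4977  0.394   2.2143  0.1894  0.9417 -0.1816] F [ 1.6881 -0.6594 -0.0659] w 0.05647116925707404
```

Emit:
send_rows --pt "0.6 -0.5 -0.1 0 0 0 -0.3" --pt "0.5 -0.8 -0.2 0 0 0 -0.3" --pt "0.3 -0.9 -0.3 -0.15 -0.1 0.05 -0.3" --pt "0.2 -0.9 -0.4 -0.15 -0.2 0.05 -0.3" --pt "0.1 -0.9 -0.5 -0.15 -0.2 0.05 -0.3" --pt "0 -0.9 -0.6 -0.15 -0.2 0.05 -0.3" --pt "0 -0.5 -0.6 -0.1 -0.2 0 -0.3"

```text
time: 2.4
ee_pos: [0.5152, -0.1753, 0.1392]
eef_rot: [0.652, 0.711, 0.201, 0.173]
ft_force: [0.4, -0.2, 0.6]
width: 0.0562
```

Run:
```python
from h import *
plan([.540,-.154,.075],tilt(6.3,30,"A"),.07)
for n in("side","wrist"): cv2.imwrite(f"pics/{n}1.png",r.camera(n))
plan([.540,-.154,.075],tilt(6.3,30,"A"),.0)
```

```text
t 2.4 tcp [ 0.5152 -0.1753  0.1392] -> [ 0.5145 -0.1568  0.1194] d/30mm [-0.0243  0.6172 -0.659 ] rot/5deg [-0.1882  0.1292  0.2203] n 0.6589878545286976 0.31722621501817694 j [-0.6651 -0.3705  0.973   2.2343  0.1208  0.6324  0.3584] F [ 0.4041 -0.2059  0.5999] w 0.056248811725463754
t 2.5 tcp [ 0.5131 -0.1741  0.1366] -> [ 0.5493 -0.153   0.0588] d/30mm [ 1.2074  0.7027 -2.5928] rot/5deg [-0.2154  0.07    0.2331] n 2.5927642693344004 0.3250009916753537 j [-0.6658 -0.3701  0.9737  2.2379  0.1209  0.6335  0.3556] F [0.1493 1.1109 0.0135] w 0.056344556882274036
```

View pics/side1.png

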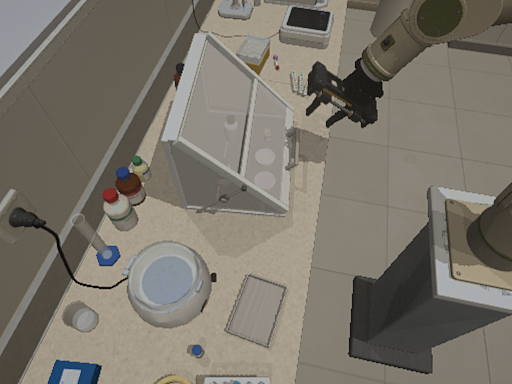

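View pics/wrist1.png

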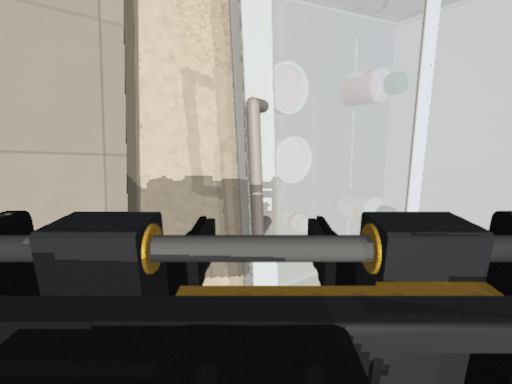

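Emit:
send_rows --pt "0.2 0.3 -0.5 -0.1 0 0.1 -0.3" --pt "0.4 0.2 -0.7 -0.1 0 0.1 -0.3" --pt "0.4 0.1 -0.8 0 0 0 -0.3" --pt "0.2 0 -0.5 0 0 0 -0.3" --pt "0 0 0 0 0 0 -0.3"

```text
time: 2.92
ee_pos: [0.5426, -0.1493, 0.0734]
eef_rot: [0.646, 0.717, 0.2, 0.167]
ft_force: [0.0, -0.2, -0.5]
width: 0.0565
```

Run:
```python
from h import *
for n in("wrist","side"): cv2.imwrite(f"pics/{n}2.png",r.camera(n))
plan([.540,-.154,.075],tilt(6.3,30,"A"),.0)
```

```text
t 3.0167 tcp [ 0.5421 -0.1515  0.0742] -> [ 0.5493 -0.153   0.0588] d/30mm [ 0.2394 -0.0494 -0.5131] rot/5deg [-0.1828  0.0178  0.0201] n 0.5131028114238481 0.1847731206496373 j [-0.958  -0.1574  1.2946  2.2666 -0.214   0.4597  0.6434] F [-1.0227 -1.1847 -0.1889] w 0.05638027916360805
```

View pics/wrist2.png

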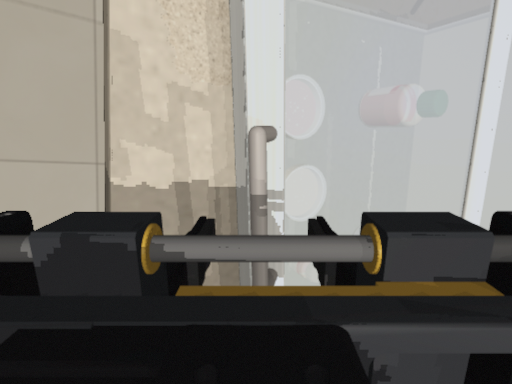

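View pics/side2.png

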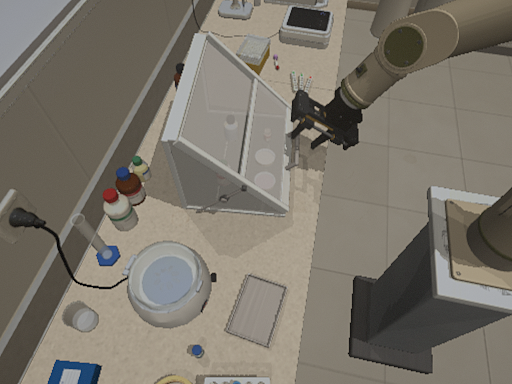

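Emit:
send_rows --pt "0.0 0 0 0 0.8 0 -0.3" --pt "0.0 0 -0.2 0 0.8 0 -0.3" --pt "0.1 0 -0.3 0 0.4 0 -0.3" --pt "0.1 0 -0.2 0 0 0 -0.3"

```text
time: 3.35
ee_pos: [0.547, -0.1501, 0.0579]
eef_rot: [0.661, 0.726, 0.154, 0.108]
ft_force: [-0.1, -1.1, -0.2]
width: 0.0566
```

Run:
```python
from h import *
plan([.540,-.154,.075],tilt(6.3,20,"A"),.0)
```

```text
t 3.35 tcp [ 0.547  -0.1501  0.0579] -> [ 0.5464 -0.1533  0.0574] d/30mm [-0.0212 -0.1071 -0.0163] rot/5deg [-0.5563  0.2395  0.0874] n 0.10710732370738571 0.6119379254017299 j [-0.7797  0.2224  1.2034  2.1351 -0.6695  0.7116  0.9463] F [-0.1092 -1.079  -0.2096] w 0.05657141664783026
```

Depth reached, with joints back from their limits. Close on the bar.

Emit:
send_rows --pt "0 0 0 0 0 0 1" --pt "0 0 0 0 0 0 1" --pt "0 0 0 0 0 0 1" --pt "0 0 0 0 0 0 1" --pt "0 0 0 0 0 0 1" --pt "0 0 0 0 0 0 1" --grip_force 15

```text
time: 3.85
ee_pos: [0.5441, -0.1524, 0.059]
eef_rot: [0.664, 0.725, 0.153, 0.106]
ft_force: [-0.4, -0.2, 0.5]
width: 0.0246
```

Run:
```python
from h import *
for n in("wrist",): cv2.imwrite(f"pics/{n}3.png",r.camera(n))
plan([.540,-.154,.075],tilt(6.3,20,"A"),.0)
```

```text
t 3.9 tcp [ 0.5441 -0.1524  0.059 ] -> [ 0.5464 -0.1533  0.0574] d/30mm [ 0.075  -0.0297 -0.0522] rot/5deg [-0.5897  0.1862  0.154 ] n 0.07496928747241875 0.6372968553631886 j [-0.7848  0.2206  1.2158  2.1344 -0.6636  0.7203  0.9409] F [-0.1801 -0.5033  0.3415] w 0.020591007127680156
```

View pics/wrist3.png

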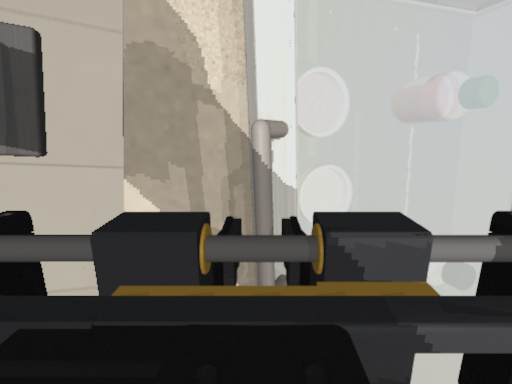

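Still closing, with the bar (u≈263, v 130–230) between the fingers. Give it a few more periods.

Emit:
send_rows --pt "0 0 0 0 0 0 1" --pt "0 0 0 0 0 0 1" --pt "0 0 0 0 0 0 1" --pt "0 0 0 0 0 0 1"

```text
time: 4.23
ee_pos: [0.5441, -0.1516, 0.0594]
eef_rot: [0.663, 0.725, 0.153, 0.106]
ft_force: [-0.5, -1.1, 0.3]
width: 0.0015
```

Run:
```python
from h import *
for n in("wrist","side","top"): cv2.imwrite(f"pics/{n}4.png",r.camera(n))
a=cv2.imread("pics/side4.png");cv2.imwrite("pics/side4z.png",cv2.resize(a[70:190,250:400],None,fx=5,fy=5,interpolation=2))
s=r.read_state();X=Ro.from_quat(s["eef_rot"]).as_matrix()
print(X, s["width"]); print(proj("side",s["ee_pos"]),proj("top",s["ee_pos"]),proj("wrist",s["ee_pos"],s))
```

```text
[[-0.0974  0.9292  0.3566]
 [ 0.994   0.0727  0.0822]
 [ 0.0505  0.3624 -0.9307]] 0.0007685967281173868
[293.9825 149.1237] [331.29   221.5833] [259.1911 218.4114]
```

View pics/wrist4.png

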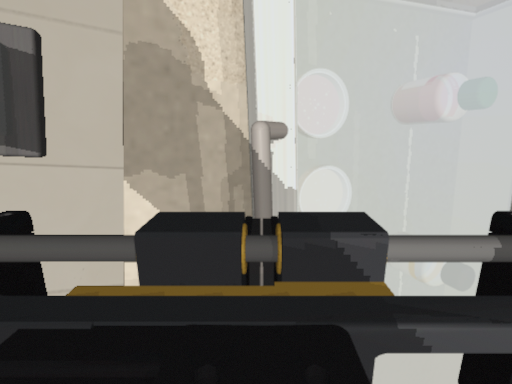

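View pics/side4z.png

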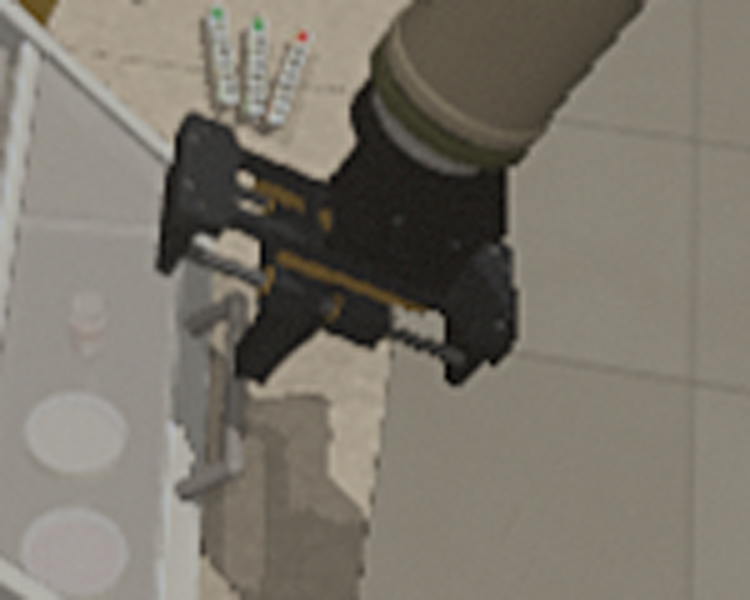

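View pics/top4.png

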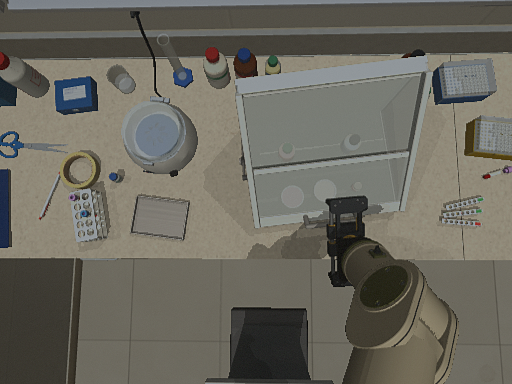

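Run:
```python
from h import *
a=cv2.imread("pics/wrist4.png");cv2.imwrite("pics/w4z.png",cv2.resize(a[100:300,170:370],None,fx=3,fy=3,interpolation=2))
a=cv2.imread("pics/top4.png");cv2.imwrite("pics/t4z.png",cv2.resize(a[180:300,290:410],None,fx=5,fy=5,interpolation=2))
```

```text
(no output)
```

View pics/w4z.png

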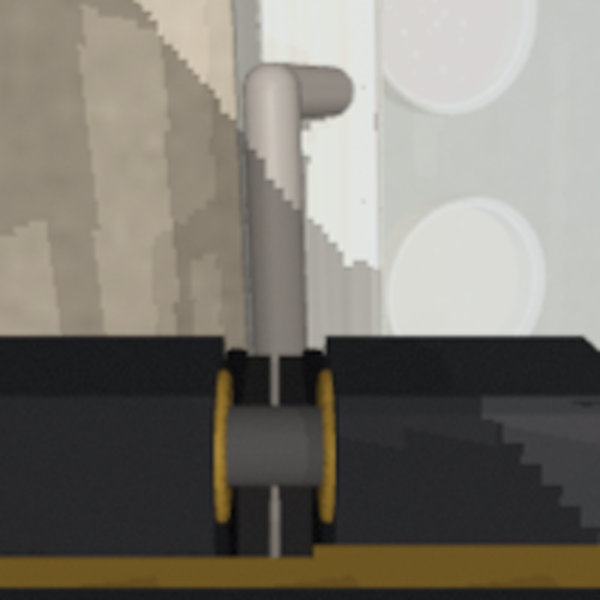

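View pics/t4z.png

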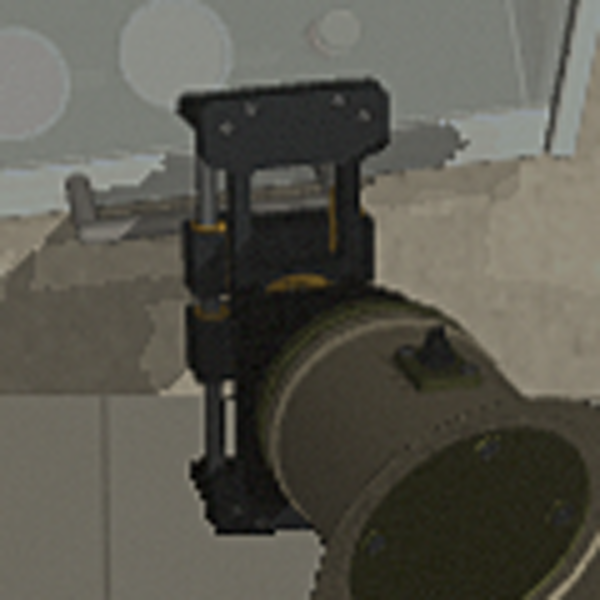

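Run:
```python
from h import *
# side1: t=2.5 state
for f,p,R,w in(("side1",[.5131,-.1741,.1366],None,.0563),("side2",[.5421,-.1515,.0742],None,.0564)):
    q=[.652,.711,.201,.173] if f=="side1" else [.646,.717,.2,.167]
    X=Ro.from_quat(q).as_matrix();im=cv2.imread(f"pics/{f}.png")
    im=cv2.resize(im[70:190,260:400],None,fx=5,fy=5,interpolation=2)
    for d in(-.02,0):
      for k in(-1,0,1):
        u=proj("side",np.array(p)+k*(w/2)*X[:,1]+d*X[:,2]);u=((u-[260,70])*5).astype(int)
        cv2.circle(im,tuple(u),4,(0,0,255) if d==0 else (0,255,0),1)
    for y in(-.06,0,.06):
        c=np.array([.540,-.154,.076])+y*np.array([-.11,.994,0]);u=((proj("side",c)-[260,70])*5).astype(int);cv2.circle(im,tuple(u),4,(255,0,0),1)
    cv2.imwrite(f"pics/{f}c.png",im)
```

```text
(no output)
```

View pics/side1c.png

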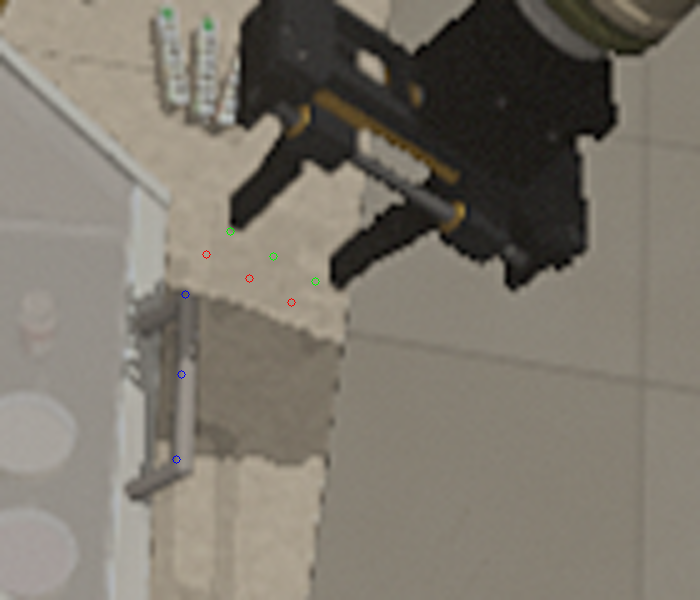

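View pics/side2c.png

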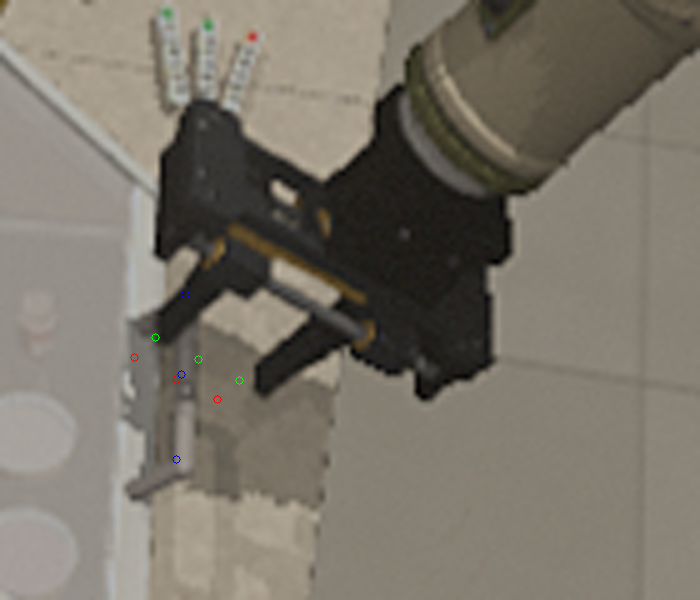

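Run:
```python
from h import *
c=r.calibration("wrist");M=np.linalg.inv(c["mount"])
for x in(-.0095,.0095):
  for z in(0,-.01,-.02,-.03,-.05):
    p=M@[x,0,z,1];p=c["K"]@p[:3];print(x,z,p[:2]/p[2])
# bar in wrist at t 4.3
s=r.read_state()
for y in(0,.03,.06): print(proj("wrist",np.array([.540,-.154,.076])+y*np.array([-.11,.994,0]),s))
for y in(0,.03,.06): print(proj("wrist",np.array([.540,-.154,.056])+y*np.array([-.11,.994,0]),s))
```

```text
-0.0095 0 [259.2    230.9092]
-0.0095 -0.01 [259.1012 236.3193]
-0.0095 -0.02 [258.992  242.3013]
-0.0095 -0.03 [258.8706 248.9512]
-0.0095 -0.05 [258.5819 264.7577]
0.0095 0 [259.182  205.6248]
0.0095 -0.01 [259.0799 209.8658]
0.0095 -0.02 [258.9667 214.5667]
0.0095 -0.03 [258.8405 219.8067]
0.0095 -0.05 [258.5392 232.3223]
[262.1046 228.4984]
[260.766  183.3113]
[259.3343 134.9833]
[251.9511 220.4166]
[250.4278 179.1901]
[248.8088 135.3732]
```

Emit:
send_rows --pt "-0.15 0 0.4 0 0 0 -0.3" --pt "0 0 0 0 0 0 -0.3" --pt "0 0 0 0 0 0 -0.3" --pt "0 0 0 0 0 0 -0.3" --pt "0 0 0 0 0 0 -0.3" --pt "0 0 0 0 0 0 -0.3" --pt "0 0 0 0 0 0 -0.3"

```text
time: 4.97
ee_pos: [0.5396, -0.151, 0.0703]
eef_rot: [0.663, 0.725, 0.153, 0.105]
ft_force: [-0.1, -0.4, -0.2]
width: 0.0394
```

```bash
sed -i 's/^def tilt/E=.025  # real fingertips lie E behind the reported TCP (seen in side+wrist views)\ndef tilt/; s/(r.hold_point_z-back)/(r.hold_point_z+E-back)/' h.py
python3 - <<'E'
from h import *
plan([.540,-.154,.076],tilt(6.3,18,"A"),.006)
E
```

```text
t 4.9667 tcp [ 0.5396 -0.151   0.0703] -> [ 0.5516 -0.1527  0.0401] d/30mm [ 0.3981 -0.0568 -1.0037] rot/5deg [-0.6385  0.5803  0.1414] n 1.003685245710618 0.8743322097900308 j [-0.8464  0.1658  1.2648  2.1356 -0.579   0.7235  0.8752] F [-0.1298 -0.3755 -0.1649] w 0.039449851528953764
```

Emit:
send_rows --pt "0 0 0 -0.2 0.3 0 -0.3" --pt "0 0 0 -0.2 0.3 0 -0.3" --pt "0 0 0 -0.2 0 0 -0.3" --pt "0.1 0 -0.4 0 0 0 -0.3" --pt "0.15 0 -0.4 0 0 0 -0.3" --pt "0.1 0 -0.3 0 0 0 -0.3"

```text
time: 5.47
ee_pos: [0.5516, -0.1499, 0.0364]
eef_rot: [0.663, 0.732, 0.115, 0.104]
ft_force: [-1.0, -0.2, 0.3]
width: 0.0564
```

Run:
```python
from h import *
plan([.540,-.154,.076],tilt(6.3,18,"A"),.006)
cv2.imwrite("pics/s5.png",cv2.resize(r.camera("side")[70:190,260:400],None,fx=5,fy=5,interpolation=2))
```

```text
t 5.4667 tcp [ 0.5516 -0.1499  0.0364] -> [ 0.5516 -0.1527  0.0401] d/30mm [-0.001  -0.0931  0.1248] rot/5deg [-0.0071 -0.0287  0.1257] n 0.12483794469365281 0.1290937020445069 j [-0.737   0.3087  1.124   2.1046 -0.6513  0.7081  0.8895] F [-0.9951 -0.2164  0.2715] w 0.05643510828795074
```

View pics/s5.png

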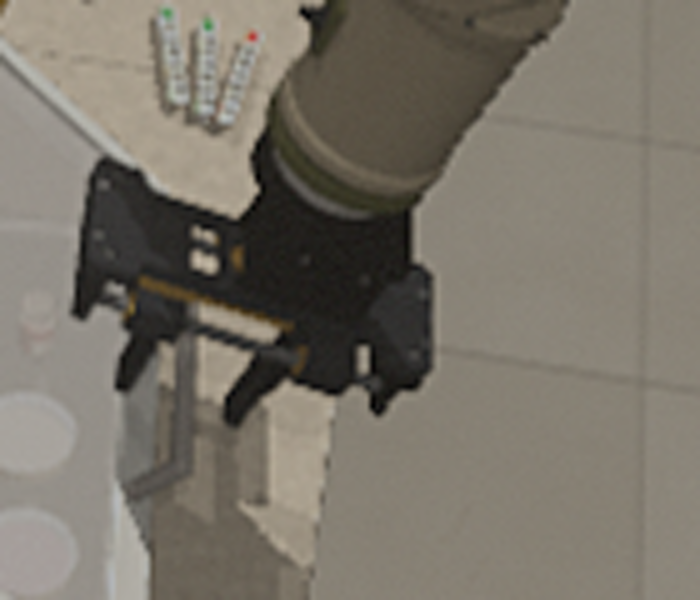

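The bar (crop x≈180) now runs between the two fingers (tips at crop (120,385) and (232,420)). Close.

Emit:
send_rows --pt "0 0 0 0 0 0 1" --pt "0 0 0 0 0 0 1" --pt "0 0 0 0 0 0 1" --pt "0 0 0 0 0 0 1" --pt "0 0 0 0 0 0 1" --pt "0 0 0 0 0 0 1" --pt "0 0 0 0 0 0 1" --pt "0 0 0 0 0 0 1" --pt "0 0 0 0 0 0 1"

```text
time: 6.27
ee_pos: [0.5523, -0.1507, 0.0371]
eef_rot: [0.663, 0.732, 0.115, 0.105]
ft_force: [0.6, -0.4, -4.3]
width: 0.0113
```

Emit:
send_rows --pt "0.15 0.02 0.15 0 0 0 1" --pt "0.3 0.03 0.3 0 0 0 1" --pt "0.3 0.03 0.3 0 0 0 1" --pt "0.3 0.03 0.3 0 0 0 1" --pt "0.3 0.03 0.3 0 0 0 1"

```text
time: 6.68
ee_pos: [0.5896, -0.1463, 0.075]
eef_rot: [0.664, 0.732, 0.112, 0.102]
ft_force: [2.6, -1.8, -12.3]
width: 0.0114
```

Run:
```python
from h import *
s=r.read_state();print(s["ee_pos"],s["ft_force"],s["torque"],s["joint_positions"],s["width"])
```

```text
[ 0.5896 -0.1463  0.075 ] [  2.592   -1.8215 -12.2648] [-0.781   0.4315 -0.1325] [-0.7525  0.3475  1.143   1.9847 -0.6219  0.8103  0.8114] 0.011430912587788786
```

Emit:
send_rows --pt "0.3 0.03 0.26 0 0 0 1" --pt "0.3 0.03 0.28 0 0 0 1" --pt "0.3 0.03 0.3 0 0 0 1" --pt "0.3 0.03 0.3 0 0 0 1" --pt "0.3 0.03 0.3 0 0 0 1" --pt "0.3 0.03 0.3 0 0 0 1" --pt "0.3 0.03 0.3 0 0 0 1"

```text
time: 7.27
ee_pos: [0.6441, -0.1397, 0.1307]
eef_rot: [0.666, 0.733, 0.103, 0.093]
ft_force: [-1.2, -2.9, -8.3]
width: 0.0116
```

Run:
```python
from h import *
s=r.read_state();print(s["ee_pos"],s["ft_force"],s["torque"],s["joint_positions"],s["width"])
print((s["ee_pos"]-[.5523,-.1507,.0371]))
```

```text
[ 0.6441 -0.1397  0.1307] [-1.2295 -2.8582 -8.3238] [-0.6224  0.9141 -0.0777] [-0.7091  0.4327  1.1295  1.7776 -0.6169  0.9849  0.7291] 0.011556037261543762
[0.0918 0.011  0.0936]
```

Emit:
send_rows --pt "0.25 0.03 0.25 0 0 0 1" --pt "0.25 0.03 0.25 0 0 0 1" --pt "0.15 0.02 0.15 0 0 0 1" --pt "0 0 0 0 0 0 1"

```text
time: 7.6
ee_pos: [0.6615, -0.1378, 0.1484]
eef_rot: [0.667, 0.733, 0.098, 0.09]
ft_force: [-0.1, 0.2, 1.6]
width: 0.0112
```

Run:
```python
from h import *
s=r.read_state();print(s["ee_pos"],s["ft_force"],s["joint_positions"],s["width"])
d=(s["ee_pos"]-[.5523,-.1507,.0371]);print(d,np.linalg.norm(d))
X=Ro.from_quat(s["eef_rot"]).as_matrix();print(X)
```

```text
[ 0.6615 -0.1378  0.1484] [-0.0853  0.2341  1.6295] [-0.6864  0.4643  1.1214  1.7044 -0.619   1.0427  0.705 ] 0.011224749148020923
[0.1092 0.0129 0.1113] 0.1564938501756589
[[-0.0952  0.9601  0.2629]
 [ 0.9955  0.092   0.0245]
 [-0.0007  0.264  -0.9645]]
```

Emit:
send_rows --pt "0 0 0 0 0 0 -0.2" --pt "0 0 0 0 0 0 -0.2" --pt "0 0 0 0 0 0 -0.2" --pt "0 0 0 0 0 0 -0.2" --pt "0 0 0 0 0 0 -0.2" --pt "0 0 0 0 0 0 -0.2"

```text
time: 8.1
ee_pos: [0.6623, -0.137, 0.1496]
eef_rot: [0.666, 0.733, 0.1, 0.091]
ft_force: [0.2, 0.2, 0.6]
width: 0.0437
```

Emit:
send_rows --pt "-0.1 0 0.4 0 0 0 -0.2" --pt "-0.2 0 0.7 0 0 0 -0.2" --pt "-0.3 0 0.9 0 0 0 -0.2" --pt "-0.4 0 0.9 0 0 0 -0.2" --pt "-0.7 0 0.5 0 0 0 -0.2" --pt "-0.9 0 0 0 0 0 -0.2" --pt "-0.9 0 0 0 0 0 -0.2"

```text
time: 8.68
ee_pos: [0.5729, -0.1379, 0.256]
eef_rot: [0.669, 0.732, 0.094, 0.086]
ft_force: [-0.6, 0.1, -0.5]
width: 0.0525
```

Run:
```python
from h import *
cv2.imwrite("pics/s6.png",r.camera("side"));im=r.camera("top");cv2.imwrite("pics/t6.png",im)
cv2.imwrite("pics/t6z.png",cv2.resize(im[130:240,235:435],None,fx=4,fy=4,interpolation=2))
plan([.632,-.221,.032],tilt(-14,30,"B"),.15)
```

```text
t 8.7833 tcp [ 0.5717 -0.1384  0.257 ] -> [ 0.5804 -0.2081  0.1241] d/30mm [ 0.2903 -2.3239 -4.4304] rot/5deg [  6.9261  -2.946  -20.3661] n 4.430380604889813 21.712391741075706 j [-1.0694 -0.0719  1.2655  1.7545 -0.0159  1.162   0.2967] F [ 0.4205 -0.5273  1.3633] w 0.052377425529957486
```

View pics/s6.png

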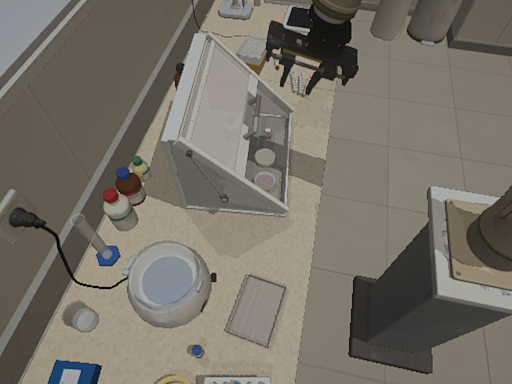

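View pics/t6.png

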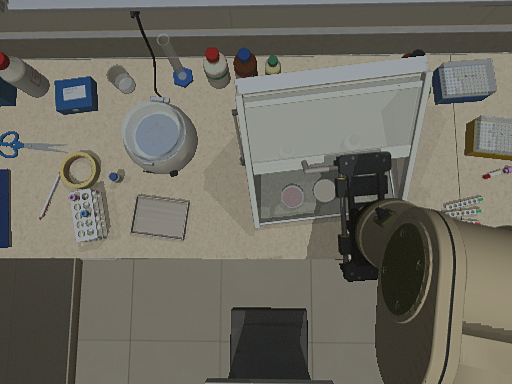

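Emit:
send_rows --pt "0 0 0 0.3 -0.13 -0.9 -0.2" --pt "0 0 0 0.3 -0.13 -0.9 -0.2" --pt "0 0 0 0.3 -0.13 -0.9 -0.2" --pt "0 0 0 0.3 -0.13 -0.9 -0.2" --pt "0 0 0 0.3 -0.13 -0.9 -0.2" --pt "0 0 0 0.3 -0.13 -0.9 -0.2" --pt "0 0 0 0.3 -0.13 -0.9 -0.2" --pt "0 0 0 0.3 -0.13 -0.9 -0.2"

```text
time: 9.45
ee_pos: [0.5731, -0.1371, 0.2595]
eef_rot: [0.868, 0.458, 0.179, 0.071]
ft_force: [0.2, -0.1, 0.3]
width: 0.0522
```

Run:
```python
from h import *
plan([.632,-.221,.032],tilt(-14,30,"B"),.15)
```

```text
t 9.45 tcp [ 0.5731 -0.1371  0.2595] -> [ 0.5804 -0.2081  0.1241] d/30mm [ 0.2427 -2.3666 -4.5159] rot/5deg [  4.3668  -1.7946 -12.8594] n 4.515919144481782 13.698724256395963 j [-0.8421 -0.2215  0.9697  1.863   0.0993  1.0278 -0.4847] F [ 0.1973 -0.0773  0.299 ] w 0.052155506989818495
```

Emit:
send_rows --pt "0 -0.1 0 0.31 -0.13 -0.92 -0.2" --pt "0 -0.1 0 0.31 -0.13 -0.92 -0.2" --pt "0 -0.2 0 0.31 -0.13 -0.92 -0.2" --pt "0 -0.2 0 0.31 -0.13 -0.92 -0.2" --pt "0 -0.2 0 0.31 -0.13 -0.92 -0.2" --pt "0 -0.2 0 0.31 -0.13 -0.92 -0.2" --pt "0 -0.2 0 0.31 -0.13 -0.92 -0.2" --pt "0 -0.2 0 0.31 -0.13 -0.92 -0.2" --pt "0 -0.2 0 0.31 -0.13 -0.92 -0.2" --pt "0 -0.2 0 0.31 -0.13 -0.92 -0.2"

```text
time: 10.28
ee_pos: [0.5731, -0.195, 0.2556]
eef_rot: [0.97, 0.026, 0.24, 0.041]
ft_force: [-0.2, -0.1, 0.6]
width: 0.052
```

Run:
```python
from h import *
plan([.632,-.221,.032],tilt(-14,30,"B"),.15)
```

```text
t 10.2833 tcp [ 0.5731 -0.195   0.2556] -> [ 0.5804 -0.2081  0.1241] d/30mm [ 0.2448 -0.4368 -4.3856] rot/5deg [ 0.9969 -0.5647 -3.1429] n 4.385635062334893 3.345188226233128 j [-0.5729 -0.2325  0.7718  1.9461  0.1578  0.8746 -1.3615] F [-0.1961 -0.1241  0.5677] w 0.052000899308975904
```

Emit:
send_rows --pt "0 -0.1 -0.3 0.3 -0.17 -0.9 -0.2" --pt "0.05 -0.1 -0.6 0.3 -0.17 -0.9 -0.2" --pt "0.05 -0.1 -0.7 0.3 -0.17 -0.9 -0.2" --pt "0.05 -0.1 -0.7 0.1 -0.05 -0.35 -0.2" --pt "0.05 0 -0.5 0 0 0 -0.2" --pt "0 0 0 0 0 0 -0.2"

```text
time: 10.78
ee_pos: [0.579, -0.2119, 0.1668]
eef_rot: [0.958, -0.128, 0.255, 0.03]
ft_force: [0.3, 0.9, -0.8]
width: 0.0518
```

Run:
```python
from h import *
plan([.632,-.221,.032],tilt(-14,30,"B"),.15)
s=r.read_state()
X=Ro.from_quat(s["eef_rot"]).as_matrix();p=s["ee_pos"];w=s["width"]
for n,(a,b,c,d) in dict(side=(60,200,230,400),top=(150,270,290,430)).items():
    im=r.camera(n);cv2.imwrite(f"pics/{n}7.png",im);im=cv2.resize(im[a:b,c:d],None,fx=4,fy=4,interpolation=2)
    for e,col in((0,(0,0,255)),(-.025,(0,255,0)),(-.05,(255,0,0))):
      for k in(-1,1):
        u=proj(n,p+k*(w/2)*X[:,1]+e*X[:,2]);cv2.circle(im,tuple(((u-[c,a])*4).astype(int)),4,col,1)
    cv2.imwrite(f"pics/{n}7c.png",im)
im=r.camera("wrist");cv2.imwrite("pics/wrist7.png",im)
print(proj("wrist",[.632,-.221,.044],s))
```

```text
t 10.7833 tcp [ 0.579  -0.2119  0.1668] -> [ 0.5804 -0.2081  0.1241] d/30mm [ 0.0477  0.1237 -1.4253] rot/5deg [-0.0939 -0.0232  0.2282] n 1.4253279152325689 0.24786433405490413 j [-0.5193 -0.1113  0.7807  2.0823  0.1109  0.6206 -1.631 ] F [ 0.2842  0.8655 -0.8182] w 0.05183457244326892
[258.4397 193.5299]
```

View pics/side7c.png

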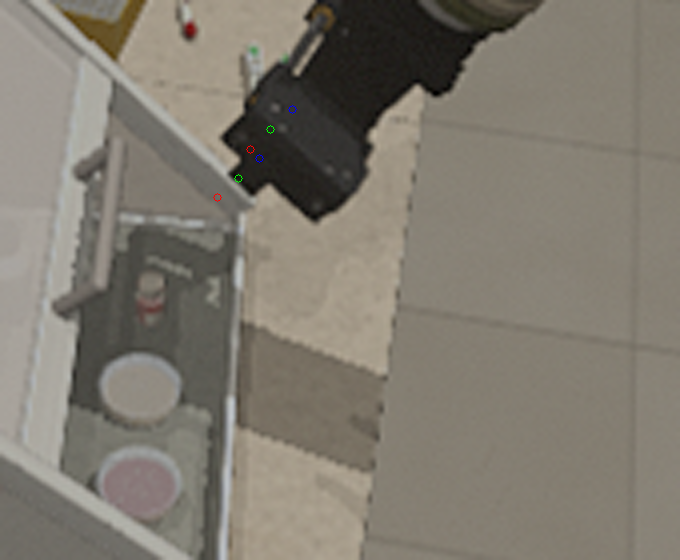

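View pics/top7c.png

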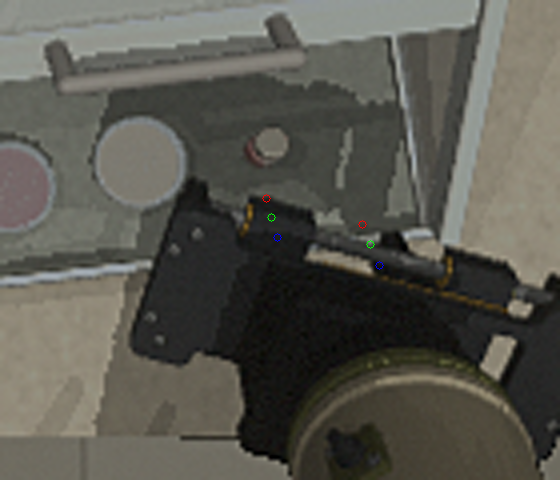

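View pics/wrist7.png

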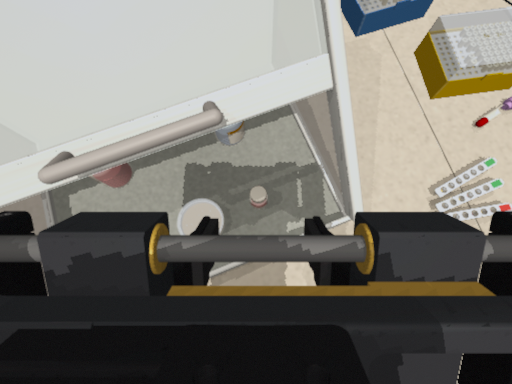

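Run:
```python
from h import *
s=r.read_state()
print(plane("side",(268,129.5),.044),plane("top",(357.75,185.75),.044),plane("wrist",(258.5,189.5),.044,s))
im=cv2.imread("pics/wrist7.png");cv2.imwrite("pics/w7z.png",cv2.resize(im[160:260,190:340],None,fx=4,fy=4,interpolation=2))
plan([.632,-.221,.032],tilt(-14,30,"B"),.08)
plan([.632,-.221,.032],tilt(-14,30,"B"),.0)
```

```text
[ 0.6312 -0.2224  0.044 ] [ 0.6337 -0.2218  0.044 ] [ 0.6409 -0.2229  0.044 ]
t 10.9333 tcp [ 0.581  -0.2121  0.1711] -> [ 0.6144 -0.2166  0.0634] d/30mm [ 1.113  -0.1494 -3.5904] rot/5deg [-0.0881  0.0404  0.2153] n 3.590432122617338 0.23610224670000793 j [-0.5192 -0.1158  0.7791  2.0778  0.114   0.6231 -1.6326] F [ 0.2199 -0.2363 -0.9016] w 0.0521238250200773
t 10.9333 tcp [ 0.581  -0.2121  0.1711] -> [ 0.6532 -0.2263 -0.0058] d/30mm [ 2.4068 -0.4719 -5.8998] rot/5deg [-0.0881  0.0404  0.2153] n 5.899833199375841 0.23610224670000793 j [-0.5192 -0.1158  0.7791  2.0778  0.114   0.6231 -1.6326] F [ 0.2199 -0.2363 -0.9016] w 0.0521238250200773
```

View pics/w7z.png

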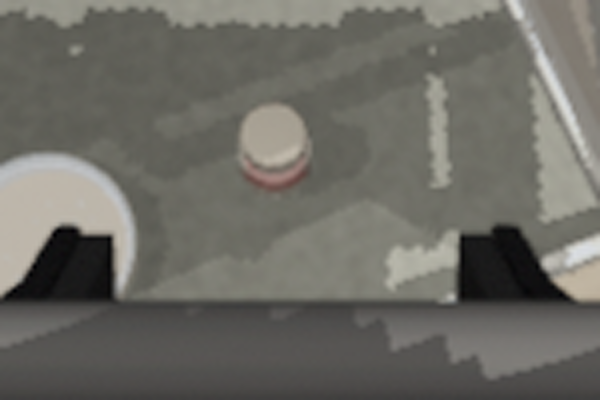

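Emit:
send_rows --pt "0.2 0 -0.5 0 0 0.1 0.08" --pt "0.3 0 -0.9 0 0 0.1 0.08" --pt "0.3 -0.05 -0.9 0 0 0 0.08" --pt "0.3 -0.05 -0.9 0 0 0 0.08" --pt "0 0 -0.2 0 0 0 0.08" --pt "0 0 0 0 0 0 0.08"

```text
time: 11.43
ee_pos: [0.6241, -0.2151, 0.0766]
eef_rot: [0.956, -0.117, 0.266, 0.026]
ft_force: [-1.2, -0.4, 0.7]
width: 0.0401
```

Run:
```python
from h import *
im=r.camera("wrist");s=r.read_state();cv2.imwrite("pics/w8z.png",cv2.resize(im[150:290,170:350],None,fx=4,fy=4,interpolation=2))
im=r.camera("side");cv2.imwrite("pics/s8z.png",cv2.resize(im[60:200,220:370],None,fx=4,fy=4,interpolation=2))
print(proj("wrist",[.632,-.222,.044],s))
plan([.632,-.222,.032],tilt(-14,30,"B"),.08)
plan([.632,-.222,.032],tilt(-14,30,"B"),.0)
```

```text
[268.7623 216.5011]
t 11.5333 tcp [ 0.6245 -0.2151  0.0783] -> [ 0.6144 -0.2176  0.0634] d/30mm [-0.3363 -0.0831 -0.497 ] rot/5deg [-0.0925  0.262  -0.0425] n 0.4969866028108399 0.2811046939704762 j [-0.4478  0.1968  0.7967  2.0911 -0.4798  0.4038 -1.1201] F [ 0.4626  0.4104 -0.4002] w 0.04028692435648671
t 11.5333 tcp [ 0.6245 -0.2151  0.0783] -> [ 0.6532 -0.2273 -0.0058] d/30mm [ 0.9575 -0.4057 -2.8064] rot/5deg [-0.0925  0.262  -0.0425] n 2.8063876795693434 0.2811046939704762 j [-0.4478  0.1968  0.7967  2.0911 -0.4798  0.4038 -1.1201] F [ 0.4626  0.4104 -0.4002] w 0.04028692435648671
```

View pics/w8z.png

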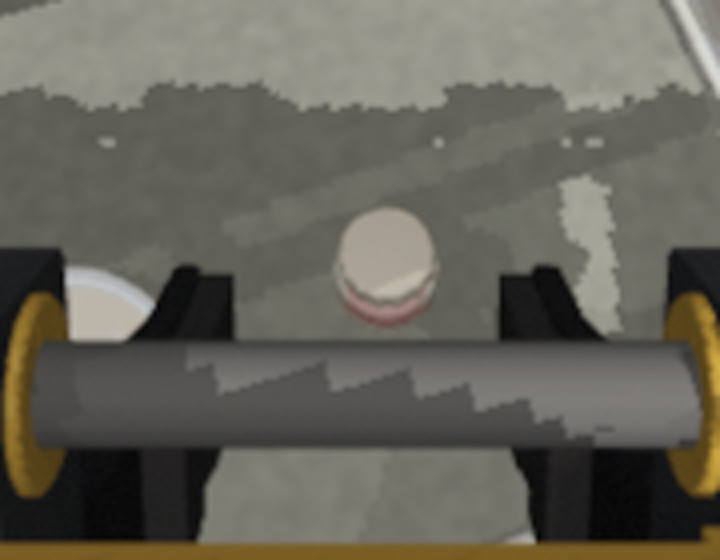

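View pics/s8z.png

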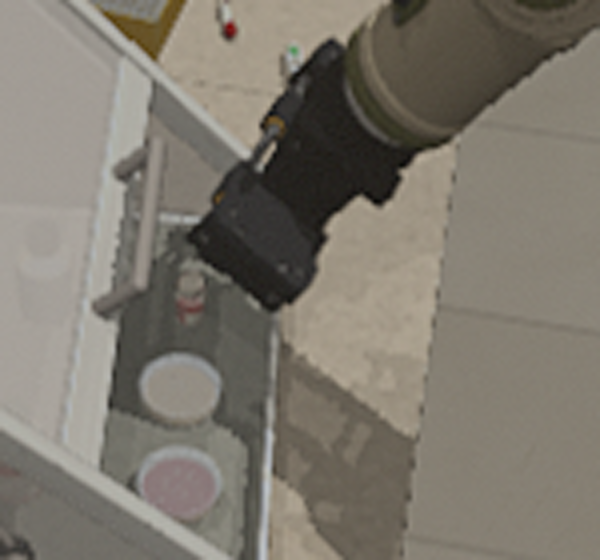

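Emit:
send_rows --pt "0.1 -0.2 -0.4 -0.05 0.13 0 0.08" --pt "0.25 -0.1 -0.6 -0.05 0.13 0 0.08" --pt "0.3 -0.1 -0.7 0 0 0 0.08" --pt "0.2 0 -0.4 0 0 0 0.08" --pt "0 0 0 0 0 0 0.08"

```text
time: 11.95
ee_pos: [0.6583, -0.2261, 0.0257]
eef_rot: [0.957, -0.114, 0.265, 0.029]
ft_force: [-0.9, 0.4, 0.8]
width: 0.0401
```

Run:
```python
from h import *
im=r.camera("wrist");s=r.read_state();cv2.imwrite("pics/w9z.png",cv2.resize(im[150:290,170:350],None,fx=4,fy=4,interpolation=2))
im=r.camera("side");cv2.imwrite("pics/s9z.png",cv2.resize(im[60:200,220:370],None,fx=4,fy=4,interpolation=2))
plan([.634,-.222,.032],tilt(-14,30,"B"),.0)
```

```text
t 12.05 tcp [ 0.6581 -0.2271  0.0276] -> [ 0.6552 -0.2273 -0.0058] d/30mm [-0.0962 -0.0062 -1.1135] rot/5deg [-0.0083  0.2109 -0.0892] n 1.1134849666491982 0.22919557742204363 j [-0.2511  0.3591  0.6092  2.0265 -0.721   0.3437 -0.9102] F [-0.127  -0.1612 -0.0122] w 0.04025470091621509
```

View pics/w9z.png

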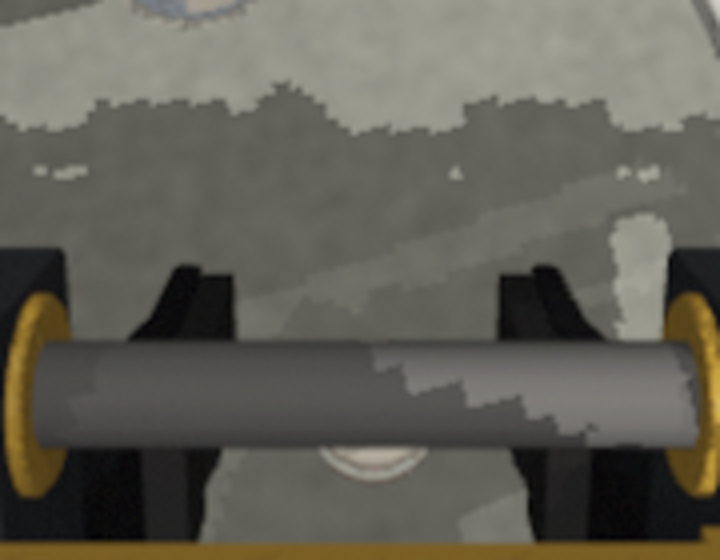

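View pics/s9z.png

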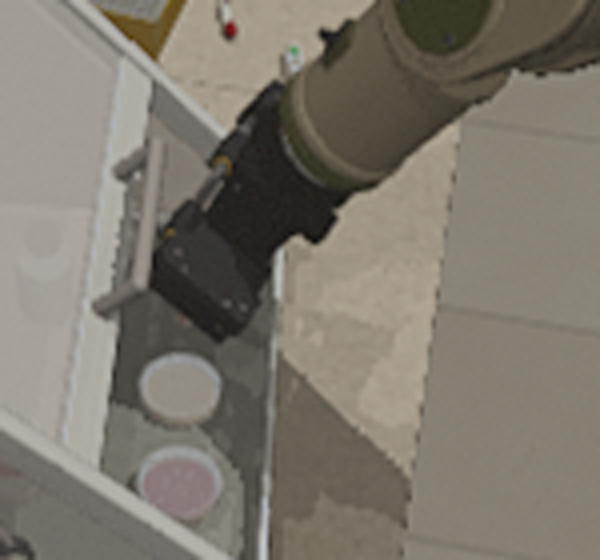

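Emit:
send_rows --pt "0 0 -0.35 0 0.1 -0.05 0.08" --pt "-0.05 0 -0.45 0 0.1 0 0.08" --pt "-0.05 0 -0.3 0 0 0 0.08" --pt "0 0 0 0 0 0 0.08"

```text
time: 12.38
ee_pos: [0.6577, -0.2268, 0.0]
eef_rot: [0.958, -0.116, 0.261, 0.03]
ft_force: [-1.0, 0.9, -0.2]
width: 0.04
```

Run:
```python
from h import *
im=r.camera("wrist");s=r.read_state();cv2.imwrite("pics/w10z.png",cv2.resize(im[150:290,170:350],None,fx=4,fy=4,interpolation=2))
plan([.634,-.222,.032],tilt(-14,30,"B"),.0)
```

```text
t 12.4333 tcp [ 0.6583 -0.227   0.001 ] -> [ 0.6552 -0.2273 -0.0058] d/30mm [-0.1033 -0.0106 -0.2278] rot/5deg [-0.0027  0.1097 -0.0468] n 0.22782052450081605 0.11926020964574664 j [-0.1943  0.4026  0.5423  2.0275 -0.7834  0.305  -0.8556] F [-0.4409  0.0173  1.5624] w 0.039968016037116576
```

View pics/w10z.png

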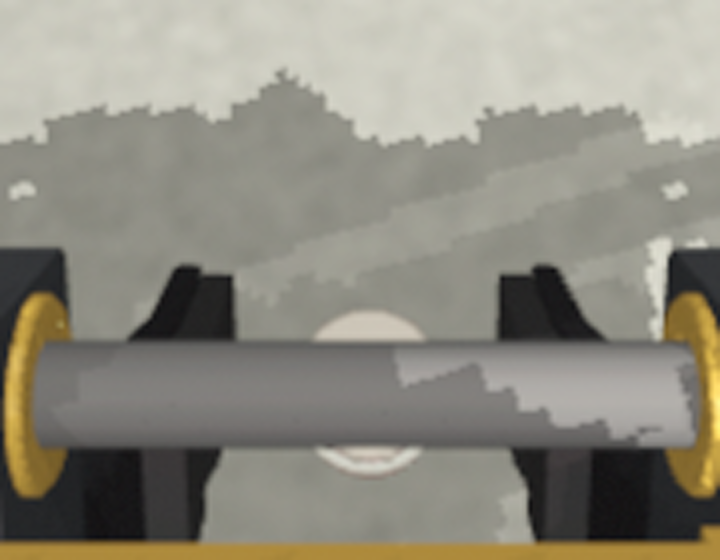

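Run:
```python
from h import *
c=r.calibration("wrist");M=np.linalg.inv(c["mount"]);s=r.read_state()
for x,z in((0,-.025),(0,-.044),(0,-.05)):
    p=M@[x,0,z,1];p=c["K"]@p[:3];print(x,z,p[:2]/p[2])
q=proj("wrist",[.634,-.222,.044],s);print(q)
X=Ro.from_quat(s["eef_rot"]).as_matrix()
for z in(.044,.03,.024,.01):print(z,X.T@(np.array([.634,-.222,z])-s["ee_pos"]))
th=np.linspace(0,6.28,13)
e=np.array([proj("wrist",[.634+.0105*np.cos(t),-.222+.0105*np.sin(t),.044],s) for t in th]);print(e.min(0),e.max(0))
```

```text
0 -0.025 [262.4675 232.4587]
0 -0.044 [262.6097 245.2239]
0 -0.05 [262.6617 249.8973]
[264.2262 248.7563]
0.044 [ 0.0005  0.0008 -0.0496]
0.03 [-0.0066  0.0009 -0.0376]
0.024 [-0.0097  0.0009 -0.0324]
0.01 [-0.0168  0.0009 -0.0204]
[245.3245 229.9928] [282.9676 268.2427]
```

Emit:
send_rows --pt "-0.1 0 -0.25 0 0.05 0 0.08" --pt "0 0 0 0 0 0 0.08" --pt "0 0 0 0 0 0 0.6" --pt "0 0 0 0 0 0 0.6" --pt "0 0 0 0 0 0 0.6" --pt "0 0 0 0 0 0 0.6" --pt "0 0 0 0 0 0 0.6" --pt "0 0 0 0 0 0 0.6" --grip_force 10

```text
time: 13.1
ee_pos: [0.6569, -0.227, -0.0031]
eef_rot: [0.958, -0.116, 0.261, 0.031]
ft_force: [0.0, -0.4, 0.0]
width: 0.0224
```

Run:
```python
from h import *
im=r.camera("wrist");s=r.read_state();cv2.imwrite("pics/w11z.png",cv2.resize(im[150:290,170:350],None,fx=4,fy=4,interpolation=2))
plan([.634,-.222,.032],tilt(-14,30,"B"),.0)
X=Ro.from_quat(s["eef_rot"]).as_matrix();print(X)
```

```text
t 13.15 tcp [ 0.6569 -0.227  -0.0031] -> [ 0.6552 -0.2273 -0.0058] d/30mm [-0.0573 -0.0089 -0.0911] rot/5deg [ 0.0043  0.1072 -0.0518] n 0.09107621343216628 0.11913805086598586 j [-0.1821  0.4059  0.5285  2.0315 -0.7951  0.2958 -0.8416] F [ 0.0099  0.244  -0.6934] w 0.02226950120839296
[[ 0.8365 -0.2375  0.4938]
 [-0.2055 -0.9714 -0.1191]
 [ 0.5079 -0.0019 -0.8614]]
```

View pics/w11z.png

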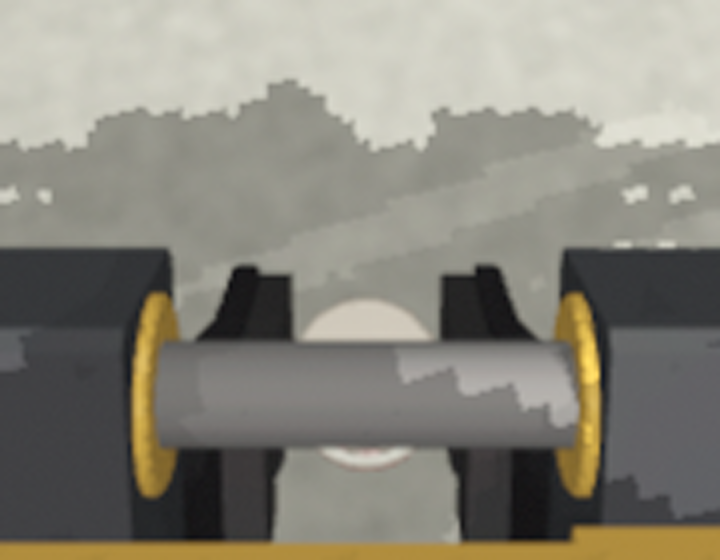

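Emit:
send_rows --pt "0 0 0 0 0 0 1" --pt "0 0 0 0 0 0 1" --pt "0 0 0 0 0 0 1"

```text
time: 13.4
ee_pos: [0.6569, -0.227, -0.0031]
eef_rot: [0.958, -0.116, 0.261, 0.031]
ft_force: [-1.0, -0.8, 0.4]
width: 0.0224
```

Emit:
send_rows --pt "0 0 0.3 0 0 0 1" --pt "-0.2 0.05 0.5 0 0 0 1" --pt "-0.4 0.1 0.7 0 0 0 1" --pt "-0.45 0.1 0.8 0 0 0 1" --pt "-0.45 0.1 0.8 0 0 0 1" --pt "-0.45 0.1 0.8 0 0 0 1" --pt "-0.3 0.1 0.8 0 0 0 1"

```text
time: 13.98
ee_pos: [0.5868, -0.2112, 0.1276]
eef_rot: [0.959, -0.117, 0.255, 0.031]
ft_force: [-0.0, 0.6, 0.9]
width: 0.0223
```

Run:
```python
from h import *
cv2.imwrite("pics/s12.png",r.camera("side"));cv2.imwrite("pics/w12.png",r.camera("wrist"))
plan([.555,.284,.029],tilt(15,30,"B"),.0)
```

```text
t 14.0833 tcp [ 0.5891 -0.2111  0.131 ] -> [ 0.5761  0.2897 -0.0088] d/30mm [-0.4317 16.6908 -4.6629] rot/5deg [-0.0308  0.0336  5.7473] n 16.69082487906693 5.74747898595461 j [-0.7129 -0.0361  1.0093  2.1147 -0.0083  0.5207 -1.5009] F [ 0.5419  0.7966 -0.3261] w 0.022775776248962504
```

View pics/s12.png

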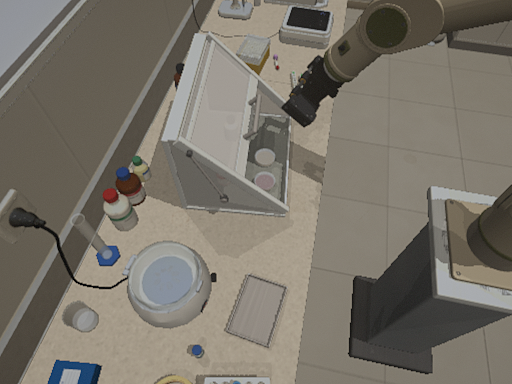

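View pics/w12.png

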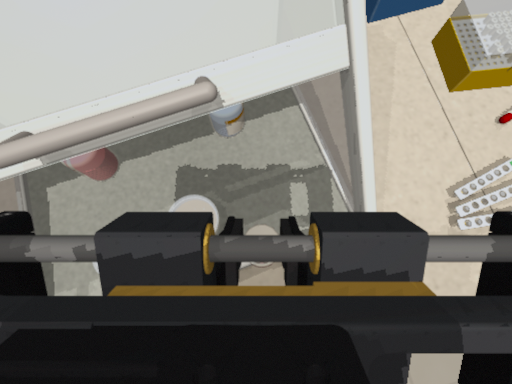

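Emit:
send_rows --pt "-0.2 0 0.8 0 0 0 1" --pt "-0.1 0.2 0.8 0 0 0 1" --pt "0 0.5 0.6 0 0 0.3 1" --pt "0 0.8 0.2 0 0 0.35 1" --pt "0 0.9 0 0 0 0.35 1" --pt "0 0.9 0 0 0 0.35 1" --pt "0 0.9 0 0 0 0.35 1" --pt "0 0.9 0 0 0 0.35 1" --pt "0 0.9 0 0 0 0.35 1" --pt "0 0.9 0 0 0 0.35 1"

```text
time: 14.92
ee_pos: [0.5765, 0.0077, 0.2003]
eef_rot: [0.967, 0.003, 0.255, -0.009]
ft_force: [0.5, -0.5, -0.6]
width: 0.0224
```

Run:
```python
from h import *
plan([.555,.284,.029],tilt(15,30,"B"),.0)
```

```text
t 14.9167 tcp [0.5765 0.0077 0.2003] -> [ 0.5761  0.2897 -0.0088] d/30mm [-0.0148  9.3993 -6.9717] rot/5deg [-0.165  -0.1104  2.8874] n 9.399261824817644 2.8941768559872556 j [-0.7649 -0.2508  0.5712  2.1145  0.3001  0.7426 -1.9084] F [ 0.4862 -0.4684 -0.6489] w 0.02238800169015773
```

Emit:
send_rows --pt "0 0.9 0 0 0 0.3 1" --pt "0 0.9 0 0 0 0.3 1" --pt "0 0.9 0 0 0 0.3 1" --pt "0 0.9 0 0 0 0.3 1" --pt "0 0.9 0 0 0 0.3 1" --pt "0 0.9 0 -0.1 0 0.3 1" --pt "0 0.9 -0.2 -0.1 0 0.3 1" --pt "0 0.9 -0.5 0 -0.1 0.3 1" --pt "0 0.8 -0.6 0 -0.1 0.3 1" --pt "0 0.5 -0.6 0 0 0 1"

```text
time: 15.75
ee_pos: [0.5724, 0.2892, 0.1357]
eef_rot: [0.958, 0.13, 0.254, -0.038]
ft_force: [0.1, 0.2, -1.6]
width: 0.0222
```

Run:
```python
from h import *
plan([.555,.284,.029],tilt(15,30,"B"),.0)
```

```text
t 15.75 tcp [0.5724 0.2892 0.1357] -> [ 0.5761  0.2897 -0.0088] d/30mm [ 0.1221  0.0145 -4.8179] rot/5deg [-0.0595 -0.0675 -0.1152] n 4.817882556371886 0.14614551975434065 j [-0.9776  0.0487  0.3444  2.0376  0.2861  0.5857 -2.1395] F [ 0.1454  0.207  -1.6284] w 0.02219033603421178
```

Emit:
send_rows --pt "0.05 0 -0.5 0 0 0 1" --pt "0.05 0 -0.9 0 0 0 1" --pt "0 0 -0.9 0 0 0 1" --pt "0 0 -0.7 0 0 0 1" --pt "0 0 -0.3 0 0 0 1" --pt "0 0 0 0 0 0 1"

```text
time: 16.25
ee_pos: [0.569, 0.3007, 0.0221]
eef_rot: [0.958, 0.137, 0.248, -0.039]
ft_force: [-0.5, -0.8, -0.3]
width: 0.0227
```

Run:
```python
from h import *
im=r.camera("side");cv2.imwrite("pics/s13z.png",cv2.resize(im[240:370,180:330],None,fx=4,fy=4,interpolation=2))
im=r.camera("wrist");cv2.imwrite("pics/w13.png",im)
im=r.camera("top");cv2.imwrite("pics/t13z.png",cv2.resize(im[150:290,90:240],None,fx=4,fy=4,interpolation=2))
plan([.555,.284,.029],tilt(15,30,"B"),.0)
print(Ro.from_quat(r.read_state()["eef_rot"]).as_matrix())
```

```text
t 16.4 tcp [0.5708 0.3014 0.0258] -> [ 0.5761  0.2897 -0.0088] d/30mm [ 0.1753 -0.3914 -1.1557] rot/5deg [-0.0628 -0.1568 -0.2782] n 1.1557334981675331 0.32545282649121904 j [-0.9739  0.2403  0.3449  2.1082  0.2795  0.3359 -2.1874] F [ 0.3046 -0.245  -0.0974] w 0.022213932589416042
[[ 0.8376  0.2821  0.4677]
 [ 0.2418 -0.9593  0.1457]
 [ 0.4898 -0.009  -0.8718]]
```

View pics/s13z.png

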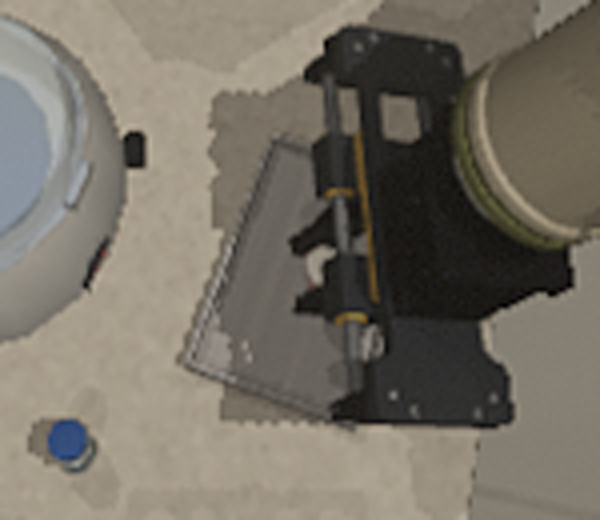

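View pics/t13z.png

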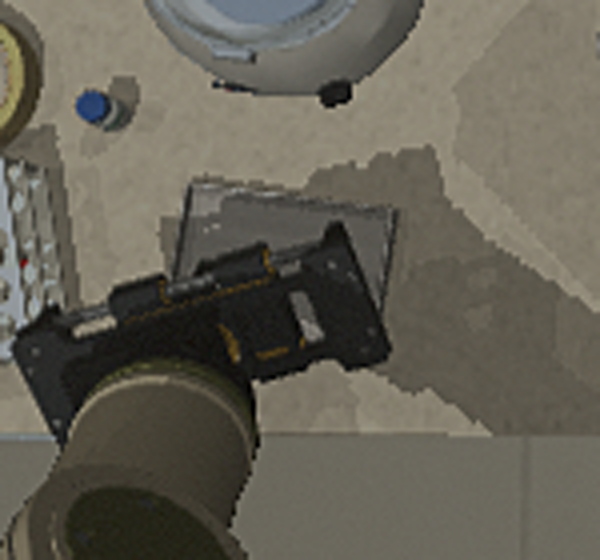

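View pics/w13.png

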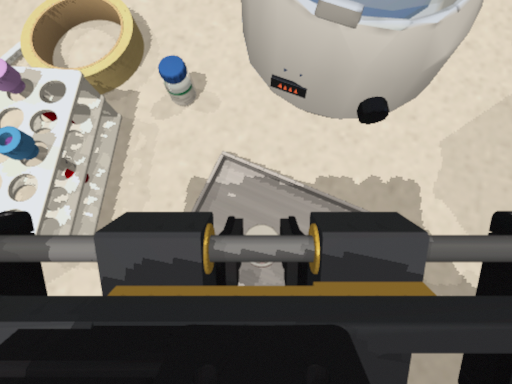

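Emit:
send_rows --pt "0.1 -0.2 0 -0.05 -0.15 -0.1 1" --pt "0.1 -0.2 -0.2 0 -0.12 0 1" --pt "0 0 -0.3 0 0 0 1" --pt "0 0 -0.2 0 0 0 1" --pt "0 0 0 0 0 0 1"

```text
time: 16.82
ee_pos: [0.5804, 0.2932, 0.0102]
eef_rot: [0.954, 0.133, 0.265, -0.039]
ft_force: [-0.3, -0.0, 0.1]
width: 0.0225
```

Run:
```python
from h import *
s=r.read_state();print(s["ee_pos"],s["ft_force"],Ro.from_quat(s["eef_rot"]).as_matrix()[2])
```

```text
[0.5804 0.2932 0.0102] [-0.2923 -0.014   0.0565] [ 0.5163 -0.0044 -0.8564]
```

Emit:
send_rows --pt "0 0 -0.15 0 0.05 0 1" --pt "0 0 -0.15 0 0 0 1" --pt "0 0 -0.1 0 0 0 1" --pt "0 0 0 0 0 0 1" --pt "0 0 0 0 0 0 1"

```text
time: 17.23
ee_pos: [0.5809, 0.2948, -0.0021]
eef_rot: [0.955, 0.133, 0.263, -0.04]
ft_force: [0.3, -0.1, -0.6]
width: 0.0224
```

Run:
```python
from h import *
s=r.read_state();print(s["ee_pos"],s["ft_force"],Ro.from_quat(s["eef_rot"]).as_matrix()[2])
```

```text
[ 0.5809  0.2948 -0.0021] [ 0.3332 -0.136  -0.5661] [ 0.5128 -0.0069 -0.8585]
```

Small steps down to contact.

Emit:
send_rows --pt "0 0 -0.06 0 0 0 1" --pt "0 0 -0.03 0 0 0 1" --pt "0 0 0 0 0 0 1"

```text
time: 17.48
ee_pos: [0.5814, 0.2951, -0.0043]
eef_rot: [0.955, 0.133, 0.263, -0.041]
ft_force: [-1.0, -0.4, 0.7]
width: 0.0227
```

Emit:
send_rows --pt "0 0 -0.04 0 0 0 1" --pt "0 0 -0.04 0 0 0 1" --pt "0 0 0 0 0 0 1"

```text
time: 17.73
ee_pos: [0.583, 0.2958, -0.0045]
eef_rot: [0.954, 0.132, 0.265, -0.041]
ft_force: [0.1, -0.7, -1.0]
width: 0.0226
```

Run:
```python
from h import *
s=r.read_state();print(s["ee_pos"],s["ft_force"],s["torque"])
im=r.camera("side");cv2.imwrite("pics/s14z.png",cv2.resize(im[270:340,220:300],None,fx=7,fy=7,interpolation=2))
s=r.read_state();print(s["ee_pos"],s["ft_force"],s["torque"])
```

```text
[ 0.583   0.2958 -0.0045] [ 0.1198 -0.7062 -1.0399] [-0.2369  0.7367 -0.0209]
[ 0.583   0.2958 -0.0046] [-0.232  -0.0707  0.6357] [-0.3067  0.7545 -0.0089]
```

View pics/s14z.png

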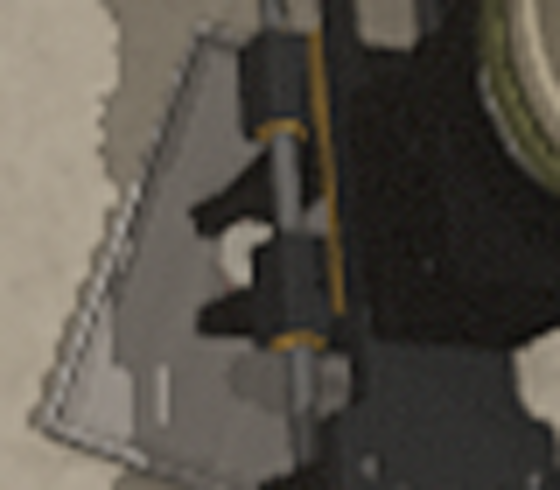

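Emit:
send_rows --pt "0 0 0 0 0 0 0.3" --pt "0 0 0 0 0 0 0.3" --pt "0 0 0 0 0 0 0.08" --pt "0 0 0 0 0 0 0.08" --pt "0 0 0 0 0 0 0.08" --pt "0 0 0 0 0 0 0.08"

```text
time: 18.28
ee_pos: [0.5826, 0.2958, -0.005]
eef_rot: [0.954, 0.132, 0.265, -0.041]
ft_force: [0.3, 0.3, 0.1]
width: 0.0393
```

Run:
```python
from h import *
s=r.read_state();print(s["ee_pos"],s["ft_force"],s["torque"],s["width"])
im=r.camera("side");cv2.imwrite("pics/s15z.png",cv2.resize(im[270:340,220:300],None,fx=7,fy=7,interpolation=2))
im=r.camera("wrist");cv2.imwrite("pics/w15z.png",cv2.resize(im[150:290,170:350],None,fx=4,fy=4,interpolation=2))
```

```text
[ 0.5826  0.2958 -0.005 ] [0.2691 0.3217 0.1392] [-0.2756  0.6813 -0.0184] 0.03929692417694358
```

View pics/s15z.png

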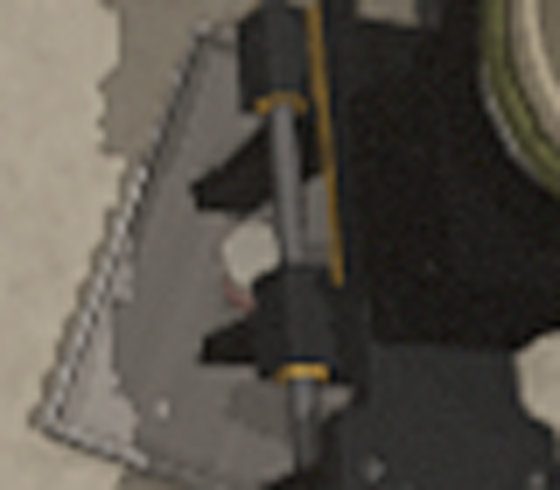

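View pics/w15z.png

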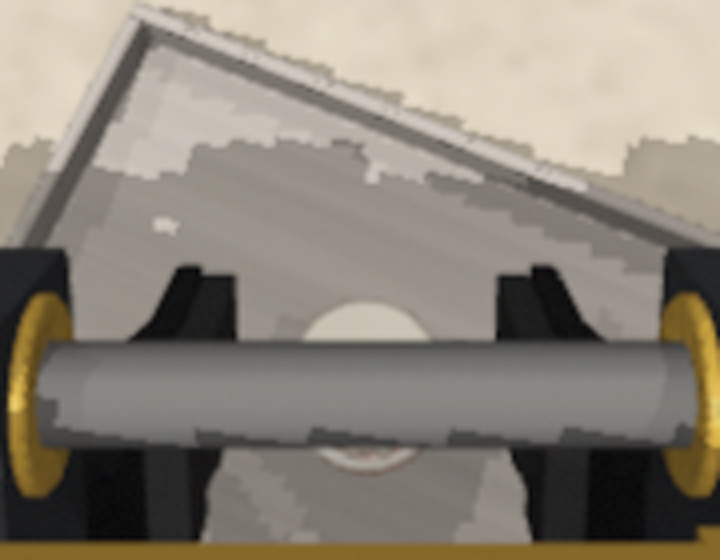

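Emit:
send_rows --pt "-0.1 -0.03 0.2 0 0 0 0.08" --pt "-0.2 -0.06 0.4 0 0 0 0.08" --pt "-0.35 -0.1 0.7 0 0 0 0.08" --pt "-0.4 -0.1 0.8 0 0 0 0.08" --pt "-0.4 -0.1 0.9 0 0 0 0.08" --pt "-0.2 -0.1 0.9 0 0 0 0.08" --pt "0 0 0.9 0 0 0 0.08" --pt "0 0 0 0 0 0 0.08"

```text
time: 19.05
ee_pos: [0.5281, 0.2772, 0.1448]
eef_rot: [0.955, 0.132, 0.263, -0.04]
ft_force: [1.5, 1.4, 0.9]
width: 0.0404
```

Run:
```python
from h import *
s=r.read_state();print(s["time"],s["ee_pos"],s["ft_force"],s["joint_positions"])
im=r.camera("side");cv2.imwrite("pics/s16.png",im);cv2.imwrite("pics/s16z.png",cv2.resize(im[270:340,220:300],None,fx=7,fy=7,interpolation=2))
im=r.camera("top");cv2.imwrite("pics/t16.png",im)
im=r.camera("wrist");cv2.imwrite("pics/w16.png",im)
```

```text
19.05 [0.5281 0.2772 0.1448] [1.5297 1.4147 0.8608] [-1.1132 -0.0898  0.4112  2.1478  0.4244  0.6145 -2.2821]
```

View pics/s16.png

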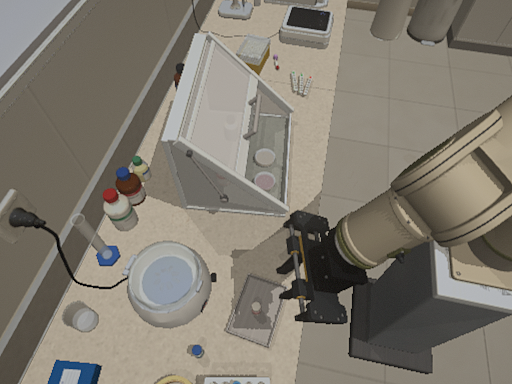

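View pics/s16z.png

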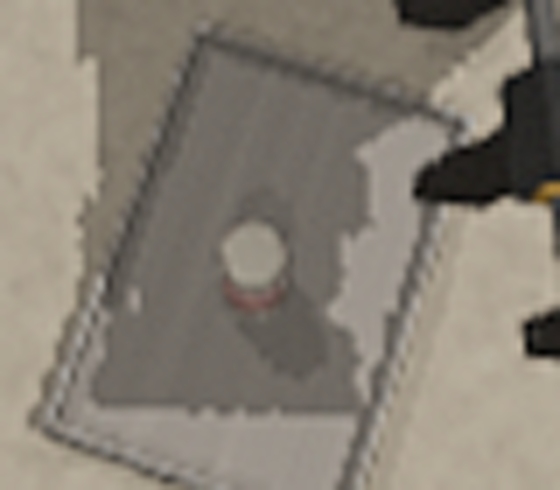

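View pics/t16.png

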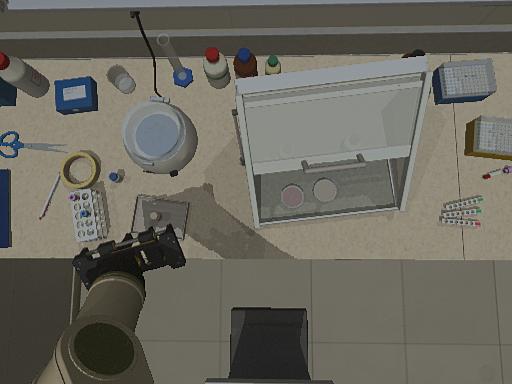

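View pics/w16.png

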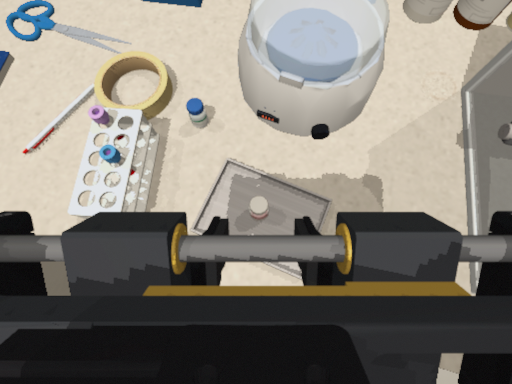

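Emit:
send_rows --pt "0 0 0 0 0 0 0.08" --pt "0 0 0 0 0 0 0.08" --pt "0 0 0 0 0 0 0.08"

```text
time: 19.45
ee_pos: [0.5251, 0.2739, 0.1349]
eef_rot: [0.956, 0.133, 0.258, -0.036]
ft_force: [0.2, -0.4, 0.2]
width: 0.0399
```

Run:
```python
from h import *
im=r.camera("top")
for nm,u,z in(("vial",(154,215.5),.043),("dish",(292,196.5),.019),("dish_b",(325,190),.019)): print(nm,plane("top",u,z))
print(np.abs(r.read_state()["joint_vel"]).max()); r.close_job()
```

```text
vial [0.5593 0.2864 0.043 ]
dish [ 0.6098 -0.0604  0.019 ]
dish_b [ 0.6265 -0.1448  0.019 ]
0.004876118038400835
the job is handed in; nothing more can be done
```

The sash is up on its own and the vial stands upright in the steel tray. I handed the job in at about 19.5 s. I raised the sash by its bar handle about 0.156 m and let go, and it held. Then I reached in under it, gripped the vial, lifted it out and set it down near the tray's centre.

**Last checks:**
- **Vial:** it is upright at about (0.559, 0.286), within a few mm of the tray centre I measured.
- **Hood:** the sash is still up. Both dishes measured within about 1–2 mm of where they started. The bottles look unmoved by eye; I did not measure them.
- **Robot:** the gripper is clear of everything. The largest wrist force I saw was about 13 N, while lifting the sash.

**What went wrong or disagreed:**
- **First grip on the handle:** the fingers closed on air. The camera views put the real fingertips about 25 mm behind the reported tool point, so I corrected for that and the second grip held.
- **Camera agreement:** the top and side views differed by 2–8 mm on some points. I used their averages for most points and checked against the wrist camera before gripping the vial.
- **Contact in the tray:** the force reading showed no clear touch. I judged contact from the expected height and the downward motion stopping, then released.
- **Joint limits:** joint 2 came close to its lower limit (-0.498 against -0.5) on the way to the handle, and joint 3 reached 1.295 against 1.34. No reading showed either limit passed.

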